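# Blow the dust off a batch of bisque money boxes

### The job

The round terracotta money boxes with a coin slot on the bench have to be blown clean before glazing: free the clamp knob of the blow-off rig (counter-clockwise seen from above), slide the jaw back, stand all of them upright in one row in the lane, push the jaw up so that the row is held closed between the end stop and the jaw, and turn the knob fully tight. Then give two blasts of air: each time press the air pedal right down to its stop, hold it there for about a second and let it come all the way up again, leaving the row clamped. Never press the pedal while the clamp is loose, and leave the other things on the bench where they stand.

Things in the scene. Friction and masses are not known exactly. Their poses are not given: they have to be found in the camera images.
- rig: blow-off rig fixed to the bench: plywood base with a straight lane along its y axis between low aluminium rails (14 mm above the lane floor, 78 mm clear between, 94 mm over all). End stop at the -y end, sliding jaw at the +y end. Origin: on the bench under the lane's middle; lane floor at z = 18 mm. Base: x -60 to +130, y -210 to +210 mm. Brass nozzle bar at x = +105 mm, top 79 mm above the bench
- stop_face (a point): foot of the end stop's rubber face, on the lane floor and the lane's middle line, 180 mm from the rig's origin towards -y; axes as the rig's; the stop reaches 55 mm above the lane floor
- carriage (a joint): sliding jaw: clear distance in m between the faces of end stop and jaw (0 to 0.272; grows as the jaw slides towards the rig's +y). Starts at 0.04 to 0.10. Needs about 3 N plus 12 N s/m when the knob is loose, held by friction when it is tight. It pushes the money boxes along in front of it
- jaw_face (a point): foot of the jaw's rubber face, on the lane floor and the lane's middle line; axes as the rig's. The jaw block is 90 mm long (towards +y), with a 100 mm wide plate on top, 60 mm above the lane floor; the knob stands on it, its axis 50 mm behind the face
- knob (a joint): clamp knob on top of the jaw, in rad: 0 = fully loose, 1.4 = fully tight (its stop), grows clockwise seen from above. It begins to grip at about 0.75; free below 0.5, holds well above 1.1. Starts tight, 1.15 to 1.35. Needs about 0.2 N m. When gripped it also serves as the handle to slide the jaw
- knob_grip (a point): point to grip on the knob's axis, in the middle of its bar handle: black upright bar 50 mm long, 14 mm thick, 34 mm high; this point lies 15 mm below the bar's top, 109 mm above the bench. Its x axis runs along the bar, its z axis is up; at joint value 0.7 the bar lies along the lane
- pedal (a joint): spring pedal in rad: 0 = up, 0.24 = right down on its stop. Springs back when let go. About 4 N on the pad to start it, 10 N at the stop
- pedal_pad (a point): middle of the pedal's black rubber pad, on its top face; the steel pedal plate (142 x 80 mm) is hinged along the end that lies 105 mm from this point along its +x axis, and slopes up towards the pad. This point lies about 74 mm above the bench when up and goes down 25 mm in all
- mug: white mug with a handle, 72 mm diameter, 85 mm high, a bystander; origin: centre of its underside
- glaze_jar: glass jar with white cap, 60 mm diameter, 75 mm high, a bystander; origin: centre of its underside
- vase: terracotta vase with a neck, 80 mm diameter, 130 mm high, a bystander; origin: centre of its underside
- stamp: small flat wooden stamp, 55 x 45 x 20 mm, a bystander; origin: centre of its underside
- plaster: white plaster block, 90 x 60 x 50 mm, a bystander; origin: centre of its underside
- box1: bisque terracotta money box: closed upright round pot, 56 mm diameter with a straight side up to 48 mm, then a shallow dome with a dark coin slot, 67 mm high in all, 0.14 to 0.28 kg. Origin: centre of its underside, z up. May be absent (None)
- box2: bisque terracotta money box: closed upright round pot, 56 mm diameter with a straight side up to 48 mm, then a shallow dome with a dark coin slot, 67 mm high in all, 0.14 to 0.28 kg. Origin: centre of its underside, z up. May be absent (None)
- box3: bisque terracotta money box: closed upright round pot, 56 mm diameter with a straight side up to 48 mm, then a shallow dome with a dark coin slot, 67 mm high in all, 0.14 to 0.28 kg. Origin: centre of its underside, z up. May be absent (None)
- box4: bisque terracotta money box: closed upright round pot, 56 mm diameter with a straight side up to 48 mm, then a shallow dome with a dark coin slot, 67 mm high in all, 0.14 to 0.28 kg. Origin: centre of its underside, z up. May be absent (None)
Not all that is in view belongs to the job. Leave any blue look-alike of the box1 alone.

How it is judged:
By the outcome, as a careful person would: the job done as asked, in the order asked, and still so for the second after the job is handed in, with the robot touching nothing.
Of box1, box2, box3, box4 only 3 to 4 are there at a start; the rules pass over those that are not, and their reading is None.
At some moment in a run one of box1, box2, box3, box4 may be knocked a few centimetres aside while the robot is not near it.
Once in a run the grip may slacken for a moment while it holds something.
It also fails if it takes over 210 s, if anything falls off the work surface, if the arm or the gripper's body presses on something with over 40 N, if the wrist force passes 120 N, or if a joint passes its speed limit or range.

### The arm

A 6-joint arm with a two-finger parallel gripper is mounted at the origin on the work surface. World frame = base frame: x ahead of the robot, y to its left, z up, the work surface at z = 0. Lengths are in m, angles in rad, forces in N, time in s.
With the tool pointing down it reaches from about 0.35 to 0.975 m from the base axis. Payload 4.9 kg.
Tool frame: the origin (TCP) lies on the centre line of the jaws, within the pads' length; the fingertips stand 14 mm ahead of it and the grasp point (between the pads) lies 5 mm behind it (manip.nose_length is the distance from the TCP to the fingertips, in m); z points along the fingers, y is the line along which they close (so a half turn about z gives the same grasp; the last joint's range is limited). The gripper opens to 85 mm and grips with 20 to 120 N. Pads are 22 mm wide; open, the fingers measure 114 mm over their backs; the gripper's body (76 mm by 85 mm) begins 54 mm behind the grasp point. The pads swing forward as they close: fully open they stand 13 mm farther back than shut.
Start: joints at [-1.285, 0.053, 1.613, -0, 1.476, -0.119], TCP at [0.246, -0.574, 0.22] pointing down, gripper open.
Joint ranges: [-3.01, 3.01], [-1.01, 2.22], [0.06, 2.58], [-1.02, 4.17], [0.09, 2.62], [-3.14, 3.14]. Speed limits (rad/s): [2.57, 2.57, 3.14, 3.14, 3.14, 3.14].

### API

Orientations are given as a unit quaternion [w, x, y, z].
In Python, from plant import manip, imaging gives the robot as it stands.
- The arm moves only by the tool play_rows, never from a script. Its argument "commands" is a list of rows, each a list of 6 numbers: the shift along the tool's x, y, z in mm, then the turn, a rotation vector about the tool's x, y, z in degrees. A call has 1 to 5 rows; each row shifts and turns the commanded pose from where the row before left it, along the tool's axes as they then stand; what a row does not reach is not made up. A row lasts 1/12 s, in which the tool goes at most 41.7 mm and 7.16 degrees, less where a joint would pass 70% of its speed; a pose out of reach is approached as far as the arm can. A call is refused whole if a number of a shift passes 41.7 or a number of a turn 7.16, either way. A call with a gripper value outside its range is refused whole. "hand" is the finger opening in mm, from 0 to 85.4, set as the call begins (left out, the last holds). The fingers move at their own pace and stop on an object; the grip force is fixed at half the most. Time passes only in rows, so rows that do not move let the fingers close. It gives the time, the measured TCP pose, the force, the opening and the grip force at its end, in the units of the state.
- manip.state(): the state, without advancing time (a new reading comes with each control period).
- imaging.grab_frame(name): name is "side" or "top" or "wrist"; returns a dict with "image" (420x560x3 uint8, red, green, blue), "fx", "fy", "cx", "cy" (pixels), "k1" (the pictures are not rectified: a ray, as slopes to the right and down, at radius r is drawn at 1 + k1 r^2 times it, then the intrinsics apply), "R" (3x3) and "t" (3): a world point X has camera coordinates R X + t; the wrist camera has in their place "mount" (4x4, takes a point from camera to tool coordinates, whose origin is the TCP and whose axes are the flange's). Camera axes: x right, y down, z forward; pixel columns grow to the right and rows downward; lengths in m; the calibration is good to about 2 mm. A picture is of the moment at which its call begins: read the wrist's pose just before it. There is no depth.
- manip.job_done(): hands the job in; it is judged then, once.
The state is a dict: "time": time; "joint_pos": joint angles; "joint_vel": joint speeds; "joint_efforts": joint torques, N m; "tool_pos": TCP position; "tool_rot": TCP orientation; "contact_force": force on the tool from outside, world axes, zero at the start; "ft_torque": the same for the moment, N m; "gripper_width": opening from 0.0 (shut) to 1.0 (fully open); "grasp_force": force on a finger pad.
Only numpy, scipy, OpenCV 4.12 (cv2) and the standard library are available. Lean on these libraries where they do the work, as an engineer would, in place of code of your own. Each camera call takes 0.05 s, during which the arm holds its last target. There are 200 camera calls.

## Working session

There is one attempt and no reset: what is moved stays moved. The work goes in short steps, Python scripts to look and compute and a tool call to move; the robot and the scene stay as the last step left them, time stands still between calls to the robot, and variables do not carry over. Pictures are saved under pics/ and viewed, at most 14 in all, crops included, and the job is handed in when it is done.

Besides the shell and the picture viewer there is one more tool, called after ">>>" by a JSON object that holds its "api" and its "payload", one argument or row to a line. play_rows: Moves the arm, as the interface text tells. Its arguments: {"type":"object","properties":{"commands":{"type":"array","items":{"type":"array","items":{"type":"number"}}},"hand":{"type":"number"}},"required":["commands"]}

```bash
ls; mkdir -p pics
python3 - <<'E'
from plant import manip, imaging
import cv2,numpy as np
print(manip.state())
for n in ("side","top"):
    f=imaging.grab_frame(n); cv2.imwrite(f"pics/{n}0.png",f["image"][:,:,::-1]); print(n,{k:(v.tolist() if hasattr(v,'tolist') else v) for k,v in f.items() if k!="image"})
f=imaging.grab_frame("wrist"); print(np.round(f["mount"],4).tolist(),f["fx"],f["cx"],f["cy"],f["k1"]); cv2.imwrite("pics/wrist0.png",f["image"][:,:,::-1])
E
```

```text
pics
{'time': 0.0, 'joint_pos': array([-1.28500770e+00,  5.33981620e-02,  1.61428785e+00,  2.71851570e-05,
        1.47601313e+00, -1.18969018e-01]), 'joint_vel': array([-0.00098449,  0.00017094, -0.00051991, -0.0008529 , -0.00067555,
       -0.00155262]), 'joint_efforts': array([ 9.18572441e-04, -3.93681765e+01, -3.70175278e+01,  1.36813441e-07,
        7.16357521e-03,  3.40142698e-06]), 'tool_pos': array([ 0.24596419, -0.5738623 ,  0.21864112]), 'tool_rot': array([-1.05070997e-03,  9.79590924e-01,  2.00998785e-01, -7.42659132e-05]), 'contact_force': array([-0.80470959, -0.28035632, -0.58609226]), 'ft_torque': array([ 0.02707451, -0.03810308,  0.02119184]), 'grasp_force': 0.0, 'gripper_width': 1.0024076237038415}
side {'fx': 439.570773427998, 'fy': 439.570773427998, 'cx': 275.7159944981907, 'cy': 203.44902932716627, 'k1': -0.07454918119569175, 'R': [[-0.9306735835966169, -0.365849452553303, -0.000926748012961106], [-0.21241429886301916, 0.542413415734417, -0.812814771070171], [0.2978705195784956, -0.7562683812627442, -0.5825214923659607]], 't': [0.5211114811493316, 0.17285110454138616, 1.2681652264080905]}
top {'fx': 382.69102504700965, 'fy': 382.69102504700965, 'cx': 281.44881422228195, 'cy': 214.03217150711956, 'k1': -0.10755062372089691, 'R': [[-0.020269039272264547, -0.999744483484472, 0.01000668723133973], [-0.9871703807236076, 0.018426606973052234, -0.15860359257428028], [0.15837867744424133, -0.013093047690554015, -0.9872916320080842]], 't': [0.042056929070966954, 0.5240262236953638, 0.8928324090396276]}
[[0.0003, -0.9517, -0.3069, 0.0782], [1.0, 0.0002, 0.0003, 0.0005], [-0.0002, -0.3069, 0.9517, -0.1531], [0.0, 0.0, 0.0, 1.0]] 341.89120825467194 280.4413238082688 203.70018794852845 -0.05761677077069082
```

View pics/top0.png

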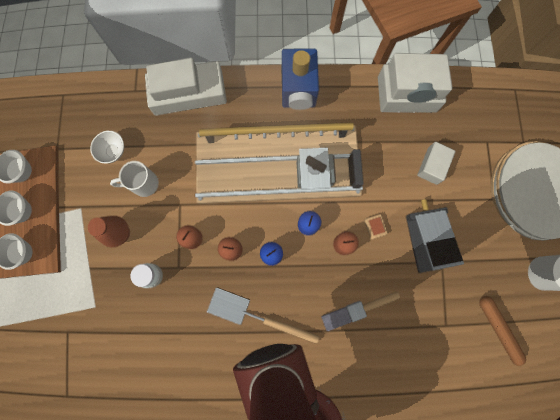

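View pics/side0.png

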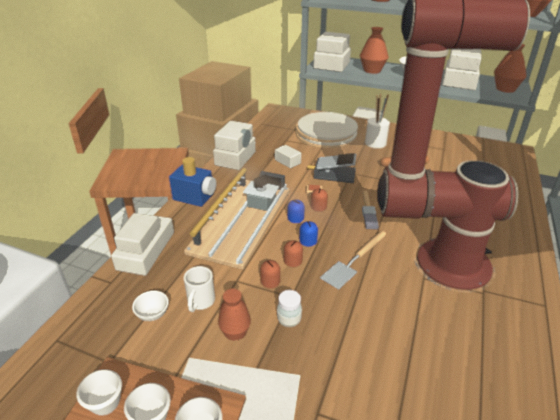

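```bash
cat > h.py <<'E'
from plant import manip, imaging
import cv2, numpy as np
from scipy.spatial.transform import Rotation as Ro
def grab(n,save=None):
    s=manip.state(); f=imaging.grab_frame(n)
    if "mount" in f:
        q=s["tool_rot"]; T=np.eye(4); T[:3,:3]=Ro.from_quat([q[1],q[2],q[3],q[0]]).as_matrix(); T[:3,3]=s["tool_pos"]
        M=T@f["mount"]; f["Rw"]=M[:3,:3]; f["c"]=M[:3,3]
    else:
        R=np.array(f["R"]); f["Rw"]=R.T; f["c"]=-R.T@np.array(f["t"])
    f["fx_"]=f["fx"]; f["K"]=np.array([[f["fx"],0,f["cx"]],[0,f.get("fy",f["fx"]),f["cy"]],[0,0,1]])
    f["D"]=np.array([f["k1"],0,0,0.])
    if save: cv2.imwrite("pics/"+save,f["image"][:,:,::-1])
    return f
def ray(f,uv):
    p=cv2.undistortPoints(np.array(uv,float).reshape(-1,1,2),f["K"],f["D"]).reshape(-1,2)
    d=np.c_[p,np.ones(len(p))]@f["Rw"].T
    return d
def onz(f,uv,z):
    d=ray(f,uv); return f["c"]+d*((z-f["c"][2])/d[:,2])[:,None]
def proj(f,X):
    X=np.atleast_2d(X).astype(float); R=f["Rw"].T
    return cv2.projectPoints(X,cv2.Rodrigues(R)[0],-R@f["c"],f["K"],f["D"])[0].reshape(-1,2)
def tri(f1,u1,f2,u2):
    a=ray(f1,u1)[0];b=ray(f2,u2)[0]; A=np.c_[a,-b]; s=np.linalg.lstsq(A,f2["c"]-f1["c"],rcond=None)[0]
    p=f1["c"]+a*s[0]; q=f2["c"]+b*s[1]; return (p+q)/2, np.linalg.norm(p-q)
def red(f):
    h=cv2.cvtColor(f["image"],cv2.COLOR_RGB2HSV)
    m=((h[...,0]<9)|(h[...,0]>174))&(h[...,1]>130)&(h[...,2]>40); return m.astype(np.uint8)
def blobs(m,amin=60):
    n,l,st,c=cv2.connectedComponentsWithStats(m); return [(int(st[i,4]),c[i].round(1).tolist(),st[i,:4].tolist()) for i in range(1,n) if st[i,4]>amin]
def go(x,y,z,yaw=None):
    """remaining shift in current tool axes (mm), tilt + yaw (deg). yaw: world direction of tool y axis, deg"""
    s=manip.state(); q=s["tool_rot"]; R=Ro.from_quat([q[1],q[2],q[3],q[0]]).as_matrix()
    d=R.T@(np.array([x,y,z])-s["tool_pos"])*1000
    ty=np.degrees(np.arctan2(R[1,1],R[0,1])); o="shift %s  tooly %.1f"%(d.round(1),ty)
    if yaw is not None: o+="  turn about tool z %.1f"%(-((yaw-ty+90)%180-90))   # tool z down
    print(o,"tilt",np.degrees(R[:2,2]).round(2),"t",round(s["time"],2),"pos",s["tool_pos"].round(4),"q6",round(s["joint_pos"][5],2))
E
python3 - <<'E'
from h import *
print(manip.nose_length)
t=grab("top");s=grab("side")
bt=blobs(red(t)); bs=blobs(red(s)); print(bt);print(bs)
for u in [(189,237),(230,248),(345,243)]:
    print(u,onz(t,[u],0.067).round(3))
for a,b in [((189,237),(270,264)),((230,248),(292,243)),((345,243),(318,190))]: print(tri(t,a,s,b))
I=cv2.cvtColor(t["image"],cv2.COLOR_RGB2BGR)
c=cv2.resize(I[110:285,160:480],None,fx=2.5,fy=2.5,interpolation=cv2.INTER_CUBIC); cv2.imwrite("pics/topcrop.png",c)
E
```

```text
0.014
[(104, [106.0, 230.2], [97, 220, 20, 17]), (104, [343.2, 243.2], [334, 234, 19, 20]), (83, [229.1, 251.3], [220, 242, 17, 17]), (75, [239.8, 374.1], [234, 369, 14, 16]), (178, [309.4, 387.8], [297, 368, 28, 36]), (90, [243.9, 388.5], [238, 378, 12, 23]), (123, [252.3, 410.7], [244, 400, 20, 20])]
[(80, [508.4, 71.2], [501, 60, 16, 22])]
(189, 237) [[0.47  0.252 0.067]]
(230, 248) [[0.442 0.154 0.067]]
(345, 243) [[ 0.449 -0.116  0.067]]
(array([0.47347222, 0.25461245, 0.05734254]), np.float64(0.005449229763296717))
(array([0.44566616, 0.15587156, 0.06143179]), np.float64(0.006117135561639781))
(array([ 0.45156897, -0.11456567,  0.07226974]), np.float64(0.006760526488026651))
```

View pics/topcrop.png

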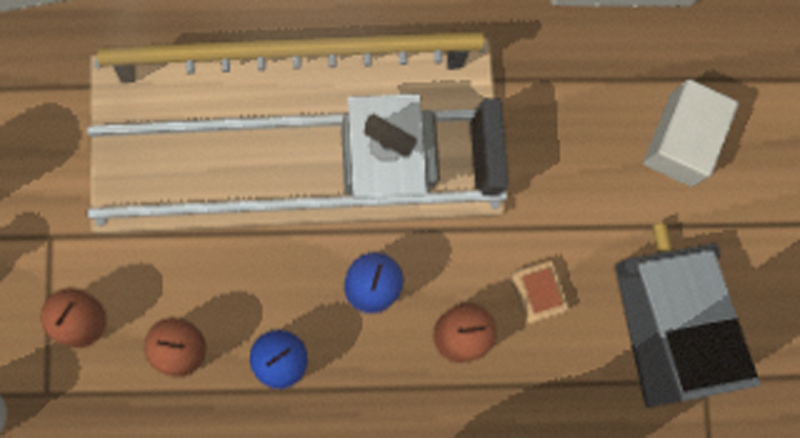

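Run:
```python
from h import *
t=grab("top")
C=lambda p:[(160+(p[0]-.75)/2.5,110+(p[1]-.75)/2.5)]
P={k:onz(t,C(p),z)[0] for k,(p,z) in dict(nearL=((90,212),.032),nearR=((500,199),.032),farL=((90,131),.032),farR=((345,119),.032),barL=((97,60),.073),barR=((485,42),.073),baseL=((92,231),.018),baseR=((502,213),.018),knob=((390,134),.124),stopfaceTop=((473,145),.073),pad=((713,353),.074),hinge=((678,258),.05),padTL=((664,334),.074),padTR=((740,318),.074),padBR=((757,378),.074),padBL=((680,393),.074)).items()}
for k,v in P.items(): print(k,v.round(3))
for a,b in (("nearR","nearL"),("farR","farL"),("barR","barL"),("baseR","baseL")):
    d=P[b]-P[a]; print(a,np.degrees(np.arctan2(d[1],d[0])).round(2),np.linalg.norm(d).round(3))
```

```text
nearL [0.58  0.245 0.032]
nearR [ 0.586 -0.166  0.032]
farL [0.664 0.246 0.032]
farR [ 0.671 -0.012  0.032]
barL [0.724 0.232 0.073]
barR [ 0.736 -0.151  0.073]
baseL [0.563 0.245 0.018]
baseR [ 0.574 -0.17   0.018]
knob [ 0.627 -0.048  0.124]
stopfaceTop [ 0.63  -0.133  0.073]
pad [ 0.423 -0.355  0.074]
hinge [ 0.519 -0.338  0.05 ]
padTL [ 0.443 -0.308  0.074]
padTR [ 0.456 -0.385  0.074]
padBR [ 0.398 -0.397  0.074]
padBL [ 0.387 -0.32   0.074]
nearR 90.82 0.411
farR 91.65 0.259
barR 91.84 0.384
baseR 91.51 0.416
```

Run:
```python
from h import *
go(0.627,-0.048,0.25,-31)
```

```text
shift [ 557.4 -333.7  -30.2]  tooly -66.8  turn about tool z -35.8 tilt [-0.01  0.04] t 0.3 pos [ 0.2461 -0.5743  0.2195] q6 -0.12
```

>>> {"api": "play_rows", "payload": {
  "commands": [
    [32.8, -19.6, -1.8, 0, 0, 0],
    [32.8, -19.6, -1.8, 0, 0, 0],
    [32.8, -19.6, -1.8, 0, 0, 0],
    [32.8, -19.6, -1.8, 0, 0, 0],
    [32.8, -19.6, -1.8, 0, 0, 0]
  ]
}}

```text
time: 0.72
tool_pos: [0.3589, -0.4183, 0.229]
tool_rot: [0.0, 0.98, 0.201, 0.0]
contact_force: [-0.2, -0.7, 0.3]
gripper_width: 1.0
grasp_force: 0.0
```

>>> {"api": "play_rows", "payload": {
  "commands": [
    [32.8, -19.6, -1.8, 0, 0, 0],
    [32.8, -19.6, -1.8, 0, 0, 0],
    [32.8, -19.6, -1.8, 0, 0, 0],
    [32.8, -19.6, -1.8, 0, 0, 0],
    [32.8, -19.6, -1.8, 0, 0, 0]
  ]
}}

```text
time: 1.13
tool_pos: [0.4712, -0.2634, 0.2382]
tool_rot: [0.0, 0.98, 0.201, 0.0]
contact_force: [0.1, 0.6, -1.3]
gripper_width: 1.002
grasp_force: 0.0
```

>>> {"api": "play_rows", "payload": {
  "commands": [
    [32.8, -19.6, -1.8, 0, 0, 0],
    [32.8, -19.6, -1.8, 0, 0, 0],
    [32.8, -19.6, -1.8, 0, 0, 0],
    [32.8, -19.6, -1.8, 0, 0, 0],
    [32.8, -19.6, -1.8, 0, 0, 0]
  ]
}}

```text
time: 1.55
tool_pos: [0.5834, -0.1087, 0.2471]
tool_rot: [0.0, 0.98, 0.201, 0.0]
contact_force: [0.5, 0.6, -0.3]
gripper_width: 1.001
grasp_force: 0.0
```

>>> {"api": "play_rows", "payload": {
  "commands": [
    [32.8, -19.6, -1.8, 0, 0, 0],
    [32.8, -19.6, -1.8, 0, 0, 0],
    [0, 0, 0, 0, 0, -7.1],
    [0, 0, 0, 0, 0, -7.1],
    [0, 0, 0, 0, 0, -7.1]
  ]
}}

```text
time: 1.97
tool_pos: [0.6278, -0.0476, 0.2502]
tool_rot: [-0.0, 0.924, 0.382, -0.0]
contact_force: [-0.2, 0.1, 0.0]
gripper_width: 1.001
grasp_force: 0.0
```

>>> {"api": "play_rows", "payload": {
  "commands": [
    [0, 0, 0, 0, 0, -7.1],
    [0, 0, 0, 0, 0, -7.1],
    [0, 0, 0, 0, 0, 0]
  ]
}}

```text
time: 2.22
tool_pos: [0.6274, -0.0485, 0.2504]
tool_rot: [-0.0, 0.871, 0.491, -0.0]
contact_force: [-1.3, 0.0, -0.3]
gripper_width: 0.999
grasp_force: 0.0
```

Run:
```python
from h import *
go(0.627,-0.048,0.25,-31)
w=grab("wrist","w1.png"); grab("top","top1.png")
print(proj(w,[[.627,-.048,.124]]))
```

```text
shift [ 0.2 -0.6  0.4]  tooly -31.2  turn about tool z -0.2 tilt [-0.01  0.  ] t 2.22 pos [ 0.6274 -0.0485  0.2504] q6 0.35
[[279.48236866 189.76236959]]
```

View pics/w1.png

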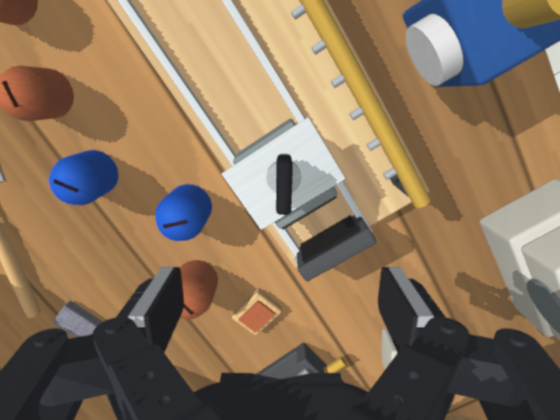

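Run:
```python
from h import *
w=grab("wrist")
g=w["image"].max(2); m=np.zeros_like(g); m[145:222,270:300]=(g[145:222,270:300]<50)
ys,xs=np.nonzero(m); (cx,cy),(a,b),ang=cv2.minAreaRect(np.c_[xs,ys].astype(np.float32)); print(cx,cy,a,b,ang)
box=cv2.boxPoints(((cx,cy),(a,b),ang)); P=onz(w,box,.124); print(P.round(4)); c=P.mean(0)
L=[(P[i]-P[(i+1)%4]) for i in range(2)]; d=max(L,key=np.linalg.norm); print("centre",c,"bar dir",np.degrees(np.arctan2(d[1],d[0]))%180,[np.linalg.norm(x).round(4) for x in L])
# rig points: rails near (outer-line) pts
for k,uv,z in (("nearR1",(140,20),.032),("nearR2",(225,140),.032),("far1",(245,20),.032),("far2",(300,115),.032)):
    print(k,onz(w,[uv],z)[0].round(4))
```

```text
284.0 184.0 58.0 14.0 90.0
[[ 0.6408 -0.0218  0.124 ]
 [ 0.6506 -0.0278  0.124 ]
 [ 0.6246 -0.0711  0.124 ]
 [ 0.6143 -0.0648  0.124 ]]
centre [ 0.63255432 -0.04638665  0.124     ] bar dir 59.0643092343807 [np.float64(0.0115), np.float64(0.0505)]
nearR1 [0.5868 0.1527 0.032 ]
nearR2 [0.5924 0.0085 0.032 ]
far1 [0.6754 0.0965 0.032 ]
far2 [ 0.6748 -0.0112  0.032 ]
```

Run:
```python
from h import *
go(0.632,-0.0468,0.106,-31)
```

```text
shift [  3.9   3.  144.4]  tooly -31.5  turn about tool z -0.5 tilt [-0.01  0.  ] t 2.37 pos [ 0.6274 -0.0486  0.2504] q6 0.35
```

>>> {"api": "play_rows", "payload": {
  "commands": [
    [3.9, 3.0, 30, 0, 0, 0],
    [0, 0, 30, 0, 0, 0],
    [0, 0, 30, 0, 0, 0],
    [0, 0, 30, 0, 0, 0],
    [0, 0, 24, 0, 0, 0]
  ],
  "hand": 50
}}

```text
time: 2.78
tool_pos: [0.631, -0.0467, 0.1039]
tool_rot: [-0.001, 0.872, 0.489, -0.001]
contact_force: [0.5, -0.1, 0.8]
gripper_width: 0.585
grasp_force: 0.0
```

>>> {"api": "play_rows", "payload": {
  "commands": [
    [0, 0, 0, 0, 0, 0],
    [0, 0, 0, 0, 0, 0],
    [0, 0, 0, 0, 0, 0],
    [0, 0, 0, 0, 0, 0],
    [0, 0, 0, 0, 0, 0]
  ],
  "hand": 0
}}

```text
time: 3.2
tool_pos: [0.6322, -0.0466, 0.1085]
tool_rot: [-0.0, 0.872, 0.49, 0.0]
contact_force: [-5.9, 2.5, 1.1]
gripper_width: 0.132
grasp_force: 58.8
```

>>> {"api": "play_rows", "payload": {
  "commands": [
    [0, 0, 0, 0, 0, 0],
    [0, 0, 0, 0, 0, 0],
    [0, 0, 0, 0, 0, 0]
  ]
}}

```text
time: 3.45
tool_pos: [0.6322, -0.0465, 0.1084]
tool_rot: [-0.0, 0.872, 0.49, 0.0]
contact_force: [-4.4, 2.3, 1.2]
gripper_width: 0.134
grasp_force: 58.8
```

>>> {"api": "play_rows", "payload": {
  "commands": [
    [0, 0, 0, 0, 0, -6.8],
    [0, 0, 0, 0, 0, -6.8],
    [0, 0, 0, 0, 0, -6.8],
    [0, 0, 0, 0, 0, -6.8],
    [0, 0, 0, 0, 0, -6.8]
  ]
}}

```text
time: 3.87
tool_pos: [0.631, -0.0462, 0.1084]
tool_rot: [-0.001, 0.688, 0.725, -0.0]
contact_force: [-9.5, 2.4, 3.8]
gripper_width: 0.129
grasp_force: 59.2
```

>>> {"api": "play_rows", "payload": {
  "commands": [
    [0, 0, 0, 0, 0, -6.8],
    [0, 0, 0, 0, 0, -6.8],
    [0, 0, 0, 0, 0, -6.8],
    [0, 0, 0, 0, 0, -6.8],
    [0, 0, 0, 0, 0, -6.8]
  ]
}}

```text
time: 4.28
tool_pos: [0.6299, -0.0466, 0.1083]
tool_rot: [-0.003, 0.446, 0.895, -0.001]
contact_force: [-13.7, 1.5, 5.7]
gripper_width: 0.131
grasp_force: 59.5
```

Run:
```python
from h import *
s=manip.state(); print(s["gripper_width"],s["contact_force"],s["ft_torque"])
go(0.6265,0.168,0.1085,37)
w=grab("wrist","w2.png")
print(proj(w,[[.6325,-.0464,.124]]))
```

```text
0.1307040760642001 [-13.73718163   1.46321159   5.65040382] [ 0.20454028  2.24837365 -0.18509869]
shift [ 1.735e+02  1.264e+02 -1.000e-01]  tooly 37.0  turn about tool z -0.0 tilt [-0.33  0.02] t 4.28 pos [ 0.6299 -0.0466  0.1083] q6 -0.84
[[286.48232669 277.47586899]]
```

View pics/w2.png

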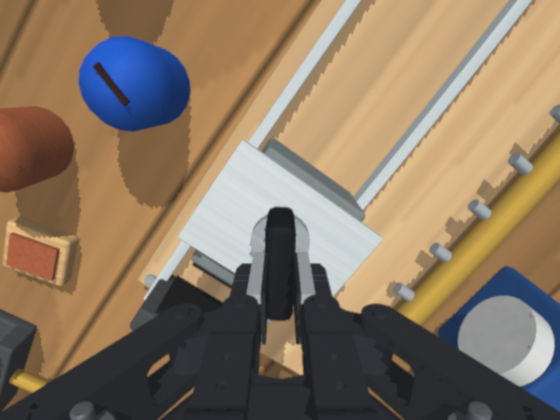

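Run:
```python
from h import *
w=grab("wrist")
im=w["image"].astype(int); sat=im.max(2)-im.min(2); v=im.max(2)
# rail pixels per row: bright, unsaturated
for rows,lo,hi,name in ((range(5,140,15),245,375,"near"),(range(5,200,20),350,545,"far")):
    pts=[]
    for r in rows:
        c=np.nonzero((sat[r,lo:hi]<35)&(v[r,lo:hi]>120))[0]
        if len(c)>3: pts.append((lo+np.median(c),r))
    P=onz(w,pts,.032)
    k=np.polyfit(P[:,1],P[:,0],1); res=P[:,0]-np.polyval(k,P[:,1])
    print(name,len(pts),"yaw",90-np.degrees(np.arctan(k[0])),"x at y=.039",np.polyval(k,.039),"res",abs(res).max(),P[:,1].min(),P[:,1].max())
```

```text
near 9 yaw 91.60091261856226 x at y=.039 0.5850733371111669 res 0.00016946528767325386 -0.00568080612434951 0.08293428513083238
far 10 yaw 92.83181490235604 x at y=.039 0.6695509838602103 res 0.0033793069707365175 0.006484811492038797 0.14699889378480013
```

Run:
```python
from h import *
go(0.6234,0.168,0.1085,37)
```

```text
shift [ 1.757e+02  1.235e+02 -1.000e-01]  tooly 36.8  turn about tool z -0.2 tilt [-0.34  0.02] t 4.38 pos [ 0.6298 -0.0466  0.1083] q6 -0.83
```

>>> {"api": "play_rows", "payload": {
  "commands": [
    [17.7, 12.2, 0, 0, 0, 0],
    [17.7, 12.2, 0, 0, 0, 0],
    [17.7, 12.2, 0, 0, 0, 0],
    [17.7, 12.2, 0, 0, 0, 0],
    [17.7, 12.2, 0, 0, 0, 0]
  ]
}}

```text
time: 4.8
tool_pos: [0.6268, 0.0594, 0.1084]
tool_rot: [-0.0, 0.449, 0.894, -0.003]
contact_force: [-8.7, -5.4, 2.9]
gripper_width: 0.132
grasp_force: 59.3
```

>>> {"api": "play_rows", "payload": {
  "commands": [
    [17.7, 12.2, 0, 0, 0, 0],
    [17.7, 12.2, 0, 0, 0, 0],
    [17.7, 12.2, 0, 0, 0, 0],
    [17.7, 12.2, 0, 0, 0, 0],
    [17.7, 12.2, 0, 0, 0, 0]
  ]
}}

```text
time: 5.22
tool_pos: [0.6238, 0.1673, 0.1084]
tool_rot: [0.001, 0.449, 0.894, -0.002]
contact_force: [-5.4, -6.5, 1.7]
gripper_width: 0.129
grasp_force: 59.1
```

>>> {"api": "play_rows", "payload": {
  "commands": [
    [0, 0, 0, 0, 0, 0],
    [0, 0, 0, 0, 0, 0]
  ]
}}

```text
time: 5.38
tool_pos: [0.6237, 0.1703, 0.1084]
tool_rot: [-0.001, 0.448, 0.894, 0.001]
contact_force: [-5.5, 2.7, 1.7]
gripper_width: 0.131
grasp_force: 59.2
```

Run:
```python
from h import *
t=grab("top"); I=t["image"][:,:,::-1]; c=cv2.resize(I[110:285,160:480],None,fx=2.5,fy=2.5,interpolation=cv2.INTER_CUBIC); cv2.imwrite("pics/topc2.png",c)
go(0.6234,0.168,0.20,90)
```

```text
shift [ -1.2  -1.3 -91.6]  tooly 36.8  turn about tool z -53.2 tilt [-0.02  0.12] t 5.43 pos [0.6237 0.1699 0.1084] q6 -0.49
```

View pics/topc2.png

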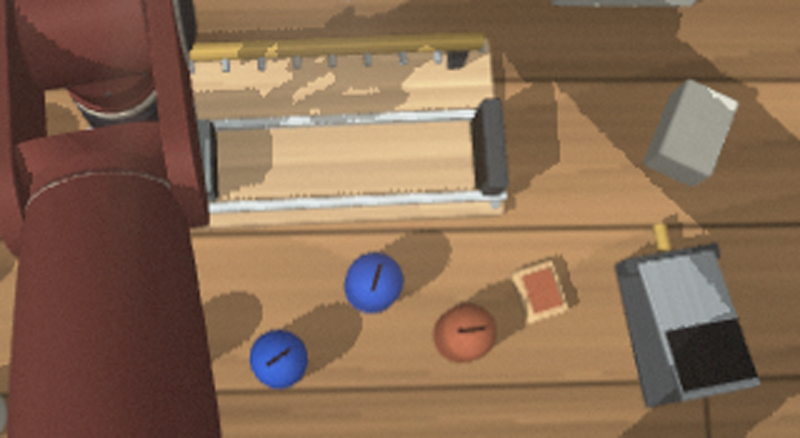

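>>> {"api": "play_rows", "payload": {
  "commands": [
    [0, 0, 0, 0, 0, 0],
    [0, 0, 0, 0, 0, 0],
    [0, 0, 0, 0, 0, 0],
    [0, 0, 0, 0, 0, 0]
  ],
  "hand": 45
}}

```text
time: 5.77
tool_pos: [0.6253, 0.1678, 0.1079]
tool_rot: [0.001, 0.449, 0.894, 0.001]
contact_force: [-0.2, -0.1, -0.4]
gripper_width: 0.52
grasp_force: 0.0
```

>>> {"api": "play_rows", "payload": {
  "commands": [
    [0, 0, -30, 0, 0, 0],
    [0, 0, -35, 0, 0, 0],
    [0, 0, -35, 0, 0, 7],
    [0, 0, 0, 0, 0, 7],
    [0, 0, 0, 0, 0, 7]
  ],
  "hand": 85
}}

```text
time: 6.18
tool_pos: [0.6267, 0.168, 0.2118]
tool_rot: [0.003, 0.607, 0.795, 0.003]
contact_force: [-1.4, 0.1, -1.1]
gripper_width: 0.998
grasp_force: 0.0
```

>>> {"api": "play_rows", "payload": {
  "commands": [
    [0, 0, 0, 0, 0, 7],
    [0, 0, 0, 0, 0, 7],
    [0, 0, 0, 0, 0, 0]
  ]
}}

```text
time: 6.43
tool_pos: [0.6246, 0.1677, 0.2072]
tool_rot: [0.001, 0.697, 0.717, 0.001]
contact_force: [-0.5, -0.5, -0.4]
gripper_width: 0.998
grasp_force: 0.0
```

Run:
```python
from h import *
t=grab("top")
C=lambda p:[(160+(p[0]-.75)/2.5,110+(p[1]-.75)/2.5)]
for p,z in (((473,145),.073),((216,150),.06),((345.5,0),0)): print(onz(t,C(p),z).round(4))
go(0.45,-0.116,0.17,1.6)
```

```text
[[ 0.6303 -0.1334  0.073 ]]
[[0.633  0.1162 0.06  ]]
[[ 0.8152 -0.0188  0.    ]]
shift [-278.1 -183.4   36.8]  tooly 1.8  turn about tool z 0.2 tilt [0.06 0.  ] t 6.48 pos [0.6245 0.1678 0.207 ] q6 0.12
```

>>> {"api": "play_rows", "payload": {
  "commands": [
    [-30.9, -20.4, 0, 0, 0, 0],
    [-30.9, -20.4, 0, 0, 0, 0],
    [-30.9, -20.4, 0, 0, 0, 0],
    [-30.9, -20.4, 0, 0, 0, 0],
    [-30.9, -20.4, 0, 0, 0, 0]
  ]
}}

```text
time: 6.9
tool_pos: [0.5259, 0.0093, 0.2067]
tool_rot: [0.0, 0.695, 0.719, 0.0]
contact_force: [0.5, 0.3, 0.2]
gripper_width: 0.992
grasp_force: 0.0
```

>>> {"api": "play_rows", "payload": {
  "commands": [
    [-30.9, -20.4, 8, 0, 0, 0],
    [-30.9, -20.4, 8, 0, 0, 0],
    [-30.9, -20.4, 8, 0, 0, 0],
    [-30.9, -20.4, 8, 0, 0, 0],
    [0, 0, 0, 0, 0, 0]
  ]
}}

```text
time: 7.32
tool_pos: [0.4455, -0.1194, 0.1729]
tool_rot: [-0.001, 0.698, 0.716, -0.002]
contact_force: [0.1, -0.2, -0.5]
gripper_width: 0.993
grasp_force: 0.0
```

Run:
```python
from h import *
go(0.45,-0.116,0.17,1.6)
w=grab("wrist","w3.png")
h=cv2.cvtColor(w["image"],cv2.COLOR_RGB2HSV); print(proj(w,[[.45,-.116,.067],[.45,-.116,0]]).round(), h[proj(w,[[.45,-.116,.06]]).round().astype(int)[0][1],proj(w,[[.45,-.116,.06]]).round().astype(int)[0][0]])
print(blobs(red(w),200))
```

```text
shift [3.3 4.6 2.8]  tooly 1.5  turn about tool z -0.1 tilt [-0.17 -0.08] t 7.32 pos [ 0.4455 -0.1194  0.1729] q6 -0.45
[[287. 193.]
 [286. 174.]] [  7 114  58]
[]
```

View pics/w3.png

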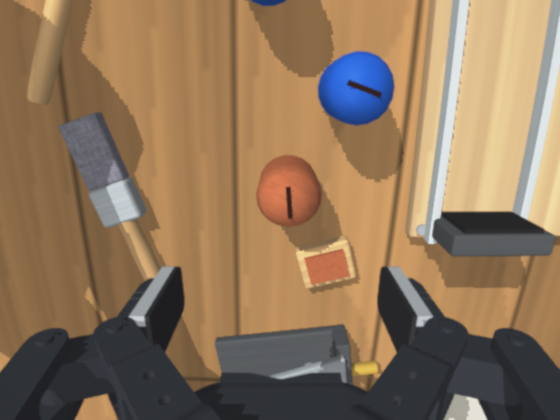

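```bash
cat >> h.py <<'E'
def pots(f,amin=300):
    """terracotta blobs by a*/b* chroma (a* high relative to wood)"""
    L=cv2.cvtColor(f["image"],cv2.COLOR_RGB2LAB).astype(int); a=L[...,1]-128; b=L[...,2]-128
    m=((a>13)&(a*1.15>b)&(b>0)).astype(np.uint8); m=cv2.morphologyEx(m,cv2.MORPH_CLOSE,np.ones((5,5)))
    m=cv2.morphologyEx(m,cv2.MORPH_OPEN,np.ones((3,3)))
    return m,blobs(m,amin)
E
python3 - <<'E'
from h import *
w=grab("wrist"); m,b=pots(w); print(b)
print(onz(w,[(290,202)],.067), onz(w,[(289,190)],.04))
t=grab("top"); print(pots(t,80)[1])
L=cv2.cvtColor(w["image"],cv2.COLOR_RGB2LAB).astype(int)-128
for p in ((289,175),(275,210),(200,150),(430,100),(325,268)): print(p,L[p[1],p[0]])
E
```

```text
[(3213, [286.1, 193.0], [256, 159, 62, 67]), (906, [324.2, 267.9], [305, 253, 40, 31])]
[[ 0.45460867 -0.12181342  0.067     ]] [[ 0.45435828 -0.11942921  0.04      ]]
[(19584, [366.6, 312.1], [258, 178, 194, 242]), (762, [107.4, 231.5], [88, 218, 40, 28]), (369, [187.6, 237.1], [177, 227, 22, 21]), (359, [229.2, 248.7], [219, 238, 21, 22])]
(289, 175) [16 30 34]
(275, 210) [18 30 33]
(200, 150) [15 10 29]
(430, 100) [76  4 30]
(325, 268) [12 29 33]
```

Run:
```python
from h import *
w=grab("wrist")
print(onz(w,[(470,212),(520,213)],.018).round(4), onz(w,[(460,232),(530,232)],.073).round(4))
go(0.4535,-0.121,0.036,1.6)
```

```text
[[ 0.6355 -0.1407  0.018 ]
 [ 0.6876 -0.1403  0.018 ]] [[ 0.597  -0.14    0.073 ]
 [ 0.658  -0.1386  0.073 ]]
shift [ -5.9   3.7 139.2]  tooly 1.8  turn about tool z 0.2 tilt [ 0.08 -0.01] t 7.52 pos [ 0.4494 -0.1152  0.1752] q6 -0.44
```

>>> {"api": "play_rows", "payload": {
  "commands": [
    [-5.9, 3.7, 19, 0, 0, 0],
    [0, 0, 30, 0, 0, 0],
    [0, 0, 30, 0, 0, 0],
    [0, 0, 30, 0, 0, 0],
    [0, 0, 30, 0, 0, 0]
  ],
  "hand": 85
}}

```text
time: 7.93
tool_pos: [0.4541, -0.1201, 0.035]
tool_rot: [0.001, 0.695, 0.719, 0.0]
contact_force: [0.7, -0.8, 0.2]
gripper_width: 0.998
grasp_force: 0.0
```

>>> {"api": "play_rows", "payload": {
  "commands": [
    [0, 0, 0, 0, 0, 0],
    [0, 0, 0, 0, 0, 0],
    [0, 0, 0, 0, 0, 0],
    [0, 0, 0, 0, 0, 0],
    [0, 0, 0, 0, 0, 0]
  ],
  "hand": 0
}}

```text
time: 8.35
tool_pos: [0.4549, -0.1217, 0.0381]
tool_rot: [0.002, 0.696, 0.718, 0.001]
contact_force: [1.0, 1.1, 2.2]
gripper_width: 0.555
grasp_force: 57.9
```

>>> {"api": "play_rows", "payload": {
  "commands": [
    [0, 0, 0, 0, 0, 0],
    [0, 0, 0, 0, 0, 0],
    [0, 0, 0, 0, 0, 0]
  ]
}}

```text
time: 8.6
tool_pos: [0.4549, -0.1217, 0.0381]
tool_rot: [0.002, 0.697, 0.717, 0.001]
contact_force: [0.9, 2.0, 7.3]
gripper_width: 0.55
grasp_force: 59.1
```

Run:
```python
from h import *
go(0.6294,-0.108,0.0545,1.6)
```

```text
shift [  8.5 174.9 -15.6]  tooly 1.7  turn about tool z 0.1 tilt [ 0.28 -0.05] t 8.6 pos [ 0.4549 -0.1217  0.0381] q6 -0.45
```

Run:
```python
from h import *
w=grab("wrist","w4.png")
```

```text
(no output)
```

View pics/w4.png

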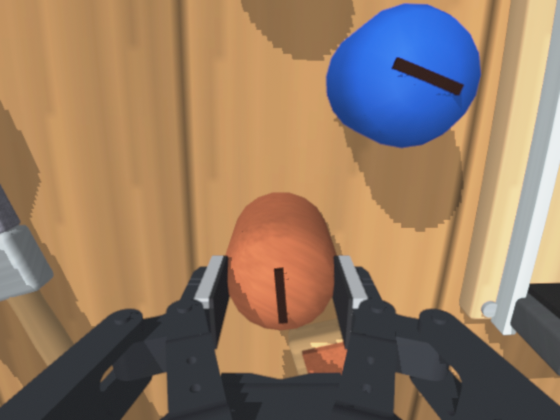

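Run:
```python
from h import *
w=grab("wrist")
print(onz(w,[(281,295)],.067), onz(w,[(281,295)],.063),proj(w,[[.4549,-.1217,.067],[.4549,-.1217,.0381]]))
go(0.4549,-0.1217,0.0381)
```

```text
[[ 0.45480253 -0.12397087  0.067     ]] [[ 0.45490806 -0.12656324  0.063     ]] [[281.39819339 290.31724125]
 [280.94069916 258.50738345]]
shift [-0.1  0.  -0. ]  tooly 1.7 tilt [ 0.28 -0.05] t 8.7 pos [ 0.4549 -0.1216  0.0381] q6 -0.45
```

>>> {"api": "play_rows", "payload": {
  "commands": [
    [0, 0, -10, 0, 0, 0],
    [0, 0, -20, 0, 0, 0],
    [0, 0, -20, 0, 0, 0],
    [0, 0, -20, 0, 0, 0],
    [0, 0, 0, 0, 0, 0]
  ]
}}

```text
time: 9.12
tool_pos: [0.4553, -0.1226, 0.1104]
tool_rot: [0.004, 0.697, 0.717, 0.001]
contact_force: [1.5, -0.5, -0.9]
gripper_width: 0.554
grasp_force: 57.1
```

Run:
```python
from h import *
w=grab("wrist"); m,b=pots(w); print(b)
L=w["image"].max(2); ys,xs=np.nonzero(L[230:330,262:300]<45); print(len(xs),xs.mean()+262,ys.mean()+230)
go(0.6294,-0.108,0.0545,1.6)
```

```text
[(10216, [283.2, 260.3], [227, 194, 108, 135])]
0 nan nan
shift [  9.1 175.2  54.5]  tooly 1.7  turn about tool z 0.1 tilt [ 0.28 -0.15] t 9.17 pos [ 0.4542 -0.1221  0.1082] q6 -0.45<stdin>:3: RuntimeWarning: Mean of empty slice.
  ret = ret.dtype.type(ret / rcount)
```

>>> {"api": "play_rows", "payload": {
  "commands": [
    [15, 5, -10, 0, 0, 0],
    [1, 34, 0, 0, 0, 0],
    [0, 34, 0, 0, 0, 0],
    [0, 34, 0, 0, 0, 0],
    [0, 34, 0, 0, 0, 0]
  ]
}}

```text
time: 9.58
tool_pos: [0.5932, -0.1006, 0.1132]
tool_rot: [-0.001, 0.697, 0.718, -0.001]
contact_force: [-0.1, 0.0, -1.2]
gripper_width: 0.551
grasp_force: 57.2
```

>>> {"api": "play_rows", "payload": {
  "commands": [
    [0, 30, 0, 0, 0, 0],
    [0, 5, 0, 0, 0, 0],
    [0, 0, 0, 0, 0, 0]
  ]
}}

```text
time: 9.83
tool_pos: [0.6282, -0.0997, 0.1132]
tool_rot: [-0.001, 0.696, 0.718, -0.001]
contact_force: [-1.2, -0.1, -2.0]
gripper_width: 0.563
grasp_force: 57.3
```

Run:
```python
from h import *
w=grab("wrist","w5.png")
print(pots(w)[1],manip.state()["gripper_width"])
go(0.6311,-0.106,0.056,1.6)
```

```text
[(11196, [280.2, 260.8], [227, 194, 107, 135]), (558, [122.1, 306.3], [98, 296, 50, 23])] 0.553668987284603
shift [-6.5  4.1 57.3]  tooly 1.7  turn about tool z 0.1 tilt [-0.22  0.04] t 9.88 pos [ 0.627  -0.0997  0.1133] q6 -0.3
```

View pics/w5.png

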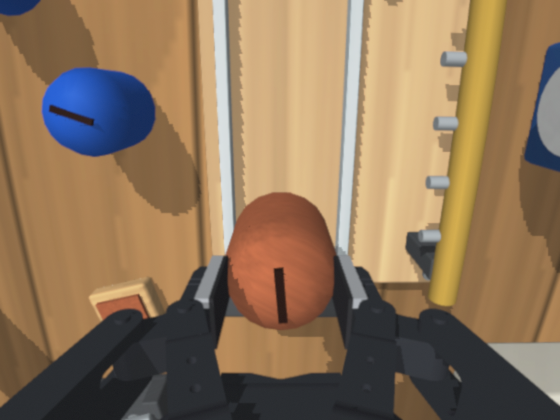

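Run:
```python
from h import *
w=grab("wrist")
im=w["image"].astype(int); sat=im.max(2)-im.min(2); v=im.max(2)
for lo,hi in ((205,245),(335,372)):
    pts=[(lo+np.median(c),r) for r in range(10,190,10) for c in [np.nonzero((sat[r,lo:hi]<40)&(v[r,lo:hi]>120))[0]] if len(c)>3]
    P=onz(w,pts,.032); k=np.polyfit(P[:,1],P[:,0],1); print(len(pts),k,np.polyval(k,[-.108,.039]))
go(0.6311,-0.106,0.056,1.6)
```

```text
18 [-0.02747304  0.58669989] [0.58966698 0.58562844]
18 [-0.02856675  0.67093122] [0.67401643 0.66981711]
shift [-6.4  4.7 57.6]  tooly 1.7  turn about tool z 0.1 tilt [-0.21  0.04] t 9.93 pos [ 0.6265 -0.0998  0.1136] q6 -0.3
```

>>> {"api": "play_rows", "payload": {
  "commands": [
    [-6.4, 5.3, 15, 0, 0, 0],
    [0, 0, 20, 0, 0, 0],
    [0, 0, 12, 0, 0, 0],
    [0, 0, 6, 0, 0, 0],
    [0, 0, 0, 0, 0, 0]
  ]
}}

```text
time: 10.35
tool_pos: [0.631, -0.1057, 0.06]
tool_rot: [-0.002, 0.697, 0.717, -0.001]
contact_force: [-0.1, -0.7, -1.7]
gripper_width: 0.557
grasp_force: 57.3
```

>>> {"api": "play_rows", "payload": {
  "commands": [
    [0, 0, 1, 0, 0, 0],
    [0, 0, 1, 0, 0, 0],
    [0, 0, 1, 0, 0, 0],
    [0, 0, 0, 0, 0, 0]
  ]
}}

```text
time: 10.68
tool_pos: [0.6341, -0.1063, 0.0604]
tool_rot: [0.001, 0.697, 0.718, 0.0]
contact_force: [-0.1, -0.3, -0.7]
gripper_width: 0.558
grasp_force: 57.3
```

Run:
```python
from h import *
go(0.6318,-0.106,0.056,1.6); s=manip.state(); print(s["contact_force"])
w=grab("wrist"); print(pots(w)[1])
```

```text
shift [ 0.4 -2.3  4.4]  tooly 1.7  turn about tool z 0.1 tilt [ 0.07 -0.02] t 10.68 pos [ 0.6341 -0.1063  0.0604] q6 -0.31
[-0.1167226  -0.25865599 -0.71489884]
[(11262, [280.4, 261.6], [228, 194, 106, 136]), (403, [67.1, 341.4], [52, 331, 36, 25])]
```

>>> {"api": "play_rows", "payload": {
  "commands": [
    [0, 0, 1, 0, 0, 0],
    [0, 0, 0, 0, 0, 0]
  ]
}}

```text
time: 10.9
tool_pos: [0.6337, -0.1062, 0.0586]
tool_rot: [0.0, 0.697, 0.717, 0.0]
contact_force: [0.4, 0.7, -1.0]
gripper_width: 0.555
grasp_force: 57.3
```

>>> {"api": "play_rows", "payload": {
  "commands": [
    [0, 0, 1, 0, 0, 0],
    [0, 0, 0, 0, 0, 0]
  ]
}}

```text
time: 11.07
tool_pos: [0.6335, -0.1062, 0.0573]
tool_rot: [-0.0, 0.697, 0.717, -0.0]
contact_force: [0.4, 0.4, -0.8]
gripper_width: 0.555
grasp_force: 57.3
```

>>> {"api": "play_rows", "payload": {
  "commands": [
    [0, -1, 1, 0, 0, 0],
    [0, 0, 0, 0, 0, 0]
  ]
}}

```text
time: 11.23
tool_pos: [0.6324, -0.1062, 0.0562]
tool_rot: [-0.0, 0.697, 0.717, -0.0]
contact_force: [-0.0, -1.0, -1.2]
gripper_width: 0.558
grasp_force: 57.3
```

>>> {"api": "play_rows", "payload": {
  "commands": [
    [0, 0, 1, 0, 0, 0],
    [0, 0, 0, 0, 0, 0]
  ]
}}

```text
time: 11.4
tool_pos: [0.6326, -0.1061, 0.0561]
tool_rot: [-0.0, 0.697, 0.717, -0.0]
contact_force: [-1.8, 1.1, 3.9]
gripper_width: 0.556
grasp_force: 58.6
```

>>> {"api": "play_rows", "payload": {
  "commands": [
    [0, 0, 1, 0, 0, 0],
    [0, 0, 0, 0, 0, 0]
  ]
}}

```text
time: 11.57
tool_pos: [0.6327, -0.106, 0.0561]
tool_rot: [-0.0, 0.697, 0.718, -0.0]
contact_force: [-4.8, 3.0, 7.8]
gripper_width: 0.553
grasp_force: 59.9
```

>>> {"api": "play_rows", "payload": {
  "commands": [
    [0, 0, -1.5, 0, 0, 0],
    [0, 0, 0, 0, 0, 0],
    [0, 0, 0, 0, 0, 0],
    [0, 0, 0, 0, 0, 0],
    [0, 0, 0, 0, 0, 0]
  ],
  "hand": 80
}}

```text
time: 11.98
tool_pos: [0.6326, -0.1064, 0.0558]
tool_rot: [0.0, 0.697, 0.717, -0.0]
contact_force: [-0.7, -0.2, 0.7]
gripper_width: 0.935
grasp_force: 0.0
```

>>> {"api": "play_rows", "payload": {
  "commands": [
    [0, 0, -20, 0, 0, 0],
    [0, 0, -35, 0, 0, 0],
    [0, 0, -35, 0, 0, 0],
    [0, 0, -35, 0, 0, 0]
  ],
  "hand": 85
}}

```text
time: 12.32
tool_pos: [0.6321, -0.1062, 0.1816]
tool_rot: [-0.001, 0.697, 0.717, -0.0]
contact_force: [1.4, 0.6, 0.2]
gripper_width: 0.994
grasp_force: 0.0
```

Run:
```python
from h import *
w=grab("wrist"); b=pots(w)[1]; print(b)
h=cv2.cvtColor(w["image"],cv2.COLOR_RGB2HSV)
m,_=pots(w)
# slot: dark pixels inside pot blob
x,y,ww,hh=b[0][2]; print(onz(w,[b[0][1]],.06))
t=grab("top"); print(pots(t,80)[1])
for u in [c[1] for c in pots(t,80)[1]]: print(u,onz(t,[u],.05).round(3))
go(0.4437,0.155,0.17,1.6)
```

```text
[(3567, [281.4, 192.9], [250, 157, 64, 72]), (716, [144.3, 268.1], [126, 255, 37, 30])]
[[ 0.63254474 -0.10729716  0.06      ]]
[(33535, [353.2, 249.5], [257, 45, 177, 375]), (817, [108.4, 231.2], [88, 218, 41, 28]), (377, [188.0, 237.0], [177, 226, 23, 22]), (367, [220.8, 266.5], [210, 256, 22, 21])]
[353.2, 249.5] [[ 0.434 -0.138  0.05 ]]
[108.4, 231.2] [[0.489 0.456 0.05 ]]
[188.0, 237.0] [[0.472 0.258 0.05 ]]
[220.8, 266.5] [[0.4   0.179 0.05 ]]
shift [ 268.2 -185.6   16.1]  tooly 1.7  turn about tool z 0.1 tilt [ 0.78 -0.23] t 12.42 pos [ 0.6369 -0.1075  0.1898] q6 -0.31
```

Run:
```python
from h import *
go(0.402,0.176,0.175,1.6)
```

```text
shift [ 290.4 -226.5   10.5]  tooly 1.7  turn about tool z 0.1 tilt [ 0.78 -0.23] t 12.42 pos [ 0.6369 -0.1075  0.1898] q6 -0.31
```

>>> {"api": "play_rows", "payload": {
  "commands": [
    [29, -22.4, 0, 0, 0, 0],
    [29, -22.4, 0, 0, 0, 0],
    [29, -22.4, 0, 0, 0, 0],
    [29, -22.4, 0, 0, 0, 0],
    [29, -22.4, 0, 0, 0, 0]
  ]
}}

```text
time: 12.83
tool_pos: [0.515, 0.0363, 0.1803]
tool_rot: [-0.0, 0.697, 0.717, -0.0]
contact_force: [-0.0, 0.3, -0.3]
gripper_width: 0.997
grasp_force: 0.0
```

>>> {"api": "play_rows", "payload": {
  "commands": [
    [29, -22.4, 0, 0, 0, 0],
    [29, -22.4, 2, 0, 0, 0],
    [29, -22.4, 2, 0, 0, 0],
    [29, -22.4, 2, 0, 0, 0],
    [29, -22.4, 2, 0, 0, 0]
  ]
}}

```text
time: 13.25
tool_pos: [0.3988, 0.178, 0.1725]
tool_rot: [0.0, 0.697, 0.717, 0.0]
contact_force: [0.3, 0.2, -0.4]
gripper_width: 0.993
grasp_force: 0.0
```

>>> {"api": "play_rows", "payload": {
  "commands": [
    [0, 0, 0, 0, 0, 0],
    [0, 0, 0, 0, 0, 0],
    [0, 0, 0, 0, 0, 0]
  ]
}}

```text
time: 13.5
tool_pos: [0.4003, 0.1769, 0.1729]
tool_rot: [0.0, 0.696, 0.718, 0.0]
contact_force: [0.4, 0.1, 0.7]
gripper_width: 0.995
grasp_force: 0.0
```

```bash
cat >> h.py <<'E'
def slot(f,blob):
    x,y,w,h=blob[2]; sub=f["image"][y:y+h,x:x+w]; m=np.zeros(sub.shape[:2],np.uint8)
    cv2.ellipse(m,(w//2,h//2),(int(w*.42),int(h*.42)),0,0,360,1,-1)
    g=sub.max(2).astype(float); d=(g<0.55*np.median(g[m>0]))&(m>0)
    ys,xs=np.nonzero(d); return (len(xs),(float(x+xs.mean()),float(y+ys.mean()))) if len(xs) else (0,None)
E
python3 - <<'E'
from h import *
w=grab("wrist","w6.png"); b=pots(w,800)[1]
for q in b:
    n,u=slot(w,q); print(q,n,u,onz(w,[q[1]],.045).round(4), None if u is None else onz(w,[u],.067).round(4))
go(0.402,0.176,0.036,1.6)
E
```

```text
(4091, [374.3, 89.8], [337, 55, 74, 71]) 166 (385.5542168674699, 91.07228915662651) [[0.4716 0.2606 0.045 ]] [[0.4741 0.2596 0.067 ]]
(3302, [281.7, 183.7], [251, 149, 63, 69]) 128 (281.8828125, 194.1796875) [[0.4011 0.182  0.045 ]] [[0.4012 0.1792 0.067 ]]
(1377, [8.9, 326.2], [0, 280, 25, 89]) 0 None [[0.1244 0.0228 0.045 ]] None
shift [ -0.5   1.3 137. ]  tooly 1.7  turn about tool z 0.1 tilt [ 0.02 -0.02] t 13.55 pos [0.4007 0.1765 0.173 ] q6 0.22
```

>>> {"api": "play_rows", "payload": {
  "commands": [
    [2.5, 0.7, 19, 0, 0, 0],
    [0, 0, 30, 0, 0, 0],
    [0, 0, 30, 0, 0, 0],
    [0, 0, 30, 0, 0, 0],
    [0, 0, 28, 0, 0, 0]
  ],
  "hand": 85
}}

```text
time: 13.97
tool_pos: [0.4015, 0.1783, 0.0346]
tool_rot: [0.0, 0.698, 0.717, 0.0]
contact_force: [-0.1, -0.1, 1.1]
gripper_width: 0.996
grasp_force: 0.0
```

>>> {"api": "play_rows", "payload": {
  "commands": [
    [0, 0, 0, 0, 0, 0],
    [0, 0, 0, 0, 0, 0],
    [0, 0, 0, 0, 0, 0],
    [0, 0, 0, 0, 0, 0],
    [0, 0, 0, 0, 0, 0]
  ],
  "hand": 0
}}

```text
time: 14.38
tool_pos: [0.4029, 0.1798, 0.0383]
tool_rot: [0.001, 0.697, 0.717, 0.002]
contact_force: [0.6, -0.9, 1.7]
gripper_width: 0.553
grasp_force: 57.8
```

>>> {"api": "play_rows", "payload": {
  "commands": [
    [0, 0, 0, 0, 0, 0],
    [0, 0, 0, 0, 0, 0]
  ]
}}

```text
time: 14.55
tool_pos: [0.4029, 0.1798, 0.0383]
tool_rot: [0.001, 0.697, 0.718, 0.002]
contact_force: [0.8, -0.5, 5.9]
gripper_width: 0.552
grasp_force: 59.0
```

>>> {"api": "play_rows", "payload": {
  "commands": [
    [0, 0, -10, 0, 0, 0],
    [0, 0, -20, 0, 0, 0],
    [0, 0, -20, 0, 0, 0],
    [0, 0, -30, 0, 0, 0],
    [0, 0, 0, 0, 0, 0]
  ]
}}

```text
time: 14.97
tool_pos: [0.4039, 0.1805, 0.1221]
tool_rot: [0.002, 0.696, 0.718, 0.004]
contact_force: [0.7, 0.6, -0.5]
gripper_width: 0.555
grasp_force: 57.2
```

Run:
```python
from h import *
w=grab("wrist"); b=pots(w,800)[1]; print(b)
go(0.6304,-0.044,0.13,1.6)
```

```text
[(6001, [386.5, 94.6], [340, 52, 93, 86]), (10246, [282.2, 254.7], [225, 188, 111, 135])]
shift [-230.9  220.8   -9.4]  tooly 1.7  turn about tool z 0.1 tilt [0.38 0.11] t 15.02 pos [0.4029 0.1803 0.1196] q6 0.22
```

>>> {"api": "play_rows", "payload": {
  "commands": [
    [-15, 14, -10, 0, 0, 0],
    [-27, 25.8, 0, 0, 0, 0],
    [-27, 25.8, 0, 0, 0, 0],
    [-27, 25.8, 0, 0, 0, 0],
    [-27, 25.8, 0, 0, 0, 0]
  ]
}}

```text
time: 15.43
tool_pos: [0.5211, 0.0589, 0.1241]
tool_rot: [-0.001, 0.697, 0.718, -0.001]
contact_force: [-0.2, -0.5, -2.0]
gripper_width: 0.556
grasp_force: 56.9
```

>>> {"api": "play_rows", "payload": {
  "commands": [
    [-27, 25.8, 0, 0, 0, 0],
    [-27, 25.8, 0, 0, 0, 0],
    [-27, 25.8, 0, 0, 0, 0],
    [-20, 19, 0, 0, 0, 0],
    [-7, 7, 0, 0, 0, 0]
  ]
}}

```text
time: 15.85
tool_pos: [0.6291, -0.0477, 0.1239]
tool_rot: [-0.001, 0.698, 0.717, -0.001]
contact_force: [-0.6, -0.4, -1.1]
gripper_width: 0.555
grasp_force: 57.1
```

>>> {"api": "play_rows", "payload": {
  "commands": [
    [0, 0, 0, 0, 0, 0],
    [0, 0, 0, 0, 0, 0],
    [0, 0, 0, 0, 0, 0],
    [0, 0, 0, 0, 0, 0]
  ]
}}

```text
time: 16.18
tool_pos: [0.6269, -0.0435, 0.1254]
tool_rot: [-0.001, 0.696, 0.718, -0.0]
contact_force: [0.9, 0.1, -3.1]
gripper_width: 0.551
grasp_force: 57.1
```

Run:
```python
from h import *
w=grab("wrist"); b=pots(w,400)[1]; print(b); print(manip.state()["gripper_width"])
go(0.6301,-0.044,0.056,1.6)
```

```text
[(12158, [280.9, 260.3], [226, 188, 110, 151])]
0.5547252948153318
shift [-0.5  3.1 69.7]  tooly 1.8  turn about tool z 0.2 tilt [-0.05  0.02] t 16.23 pos [ 0.6271 -0.0436  0.1257] q6 -0.22
```

>>> {"api": "play_rows", "payload": {
  "commands": [
    [0, 3, 20, 0, 0, 0],
    [0, 0, 25, 0, 0, 0],
    [0, 0, 15, 0, 0, 0],
    [0, 0, 5, 0, 0, 0],
    [0, 0, 0, 0, 0, 0]
  ]
}}

```text
time: 16.65
tool_pos: [0.6291, -0.044, 0.0587]
tool_rot: [-0.002, 0.696, 0.718, -0.001]
contact_force: [-0.1, 0.9, -2.1]
gripper_width: 0.554
grasp_force: 57.1
```

>>> {"api": "play_rows", "payload": {
  "commands": [
    [0, 0, 1, 0, 0, 0],
    [0, 0, 1, 0, 0, 0],
    [0, 0, 0, 0, 0, 0]
  ]
}}

```text
time: 16.9
tool_pos: [0.6321, -0.0449, 0.0605]
tool_rot: [0.001, 0.697, 0.718, 0.001]
contact_force: [0.9, 0.6, -1.5]
gripper_width: 0.555
grasp_force: 57.1
```

>>> {"api": "play_rows", "payload": {
  "commands": [
    [0, 0, 1, 0, 0, 0],
    [0, 0, 0, 0, 0, 0]
  ]
}}

```text
time: 17.07
tool_pos: [0.6316, -0.0449, 0.0588]
tool_rot: [0.001, 0.697, 0.717, 0.0]
contact_force: [0.1, 0.2, -2.0]
gripper_width: 0.555
grasp_force: 57.1
```

>>> {"api": "play_rows", "payload": {
  "commands": [
    [0, 0, 1, 0, 0, 0],
    [0, 0, 0, 0, 0, 0]
  ]
}}

```text
time: 17.23
tool_pos: [0.6311, -0.0448, 0.057]
tool_rot: [0.0, 0.697, 0.717, 0.0]
contact_force: [-0.6, -0.3, -1.3]
gripper_width: 0.551
grasp_force: 57.1
```

>>> {"api": "play_rows", "payload": {
  "commands": [
    [0, -1, 1, 0, 0, 0],
    [0, 0, 0, 0, 0, 0]
  ]
}}

```text
time: 17.4
tool_pos: [0.6307, -0.0447, 0.0566]
tool_rot: [0.0, 0.697, 0.717, 0.001]
contact_force: [1.1, 0.0, 0.8]
gripper_width: 0.554
grasp_force: 57.6
```

>>> {"api": "play_rows", "payload": {
  "commands": [
    [0, 0, 1, 0, 0, 0],
    [0, 0, 0, 0, 0, 0]
  ]
}}

```text
time: 17.57
tool_pos: [0.6308, -0.0445, 0.0564]
tool_rot: [0.0, 0.697, 0.717, 0.001]
contact_force: [-2.5, 2.2, 3.9]
gripper_width: 0.552
grasp_force: 59.1
```

Touched down; release and go to the third box.

>>> {"api": "play_rows", "payload": {
  "commands": [
    [0, 0, -0.5, 0, 0, 0],
    [0, 0, 0, 0, 0, 0],
    [0, 0, 0, 0, 0, 0],
    [0, 0, 0, 0, 0, 0],
    [0, 0, 0, 0, 0, 0]
  ],
  "hand": 80
}}

```text
time: 17.98
tool_pos: [0.6299, -0.0449, 0.0553]
tool_rot: [-0.0, 0.697, 0.717, -0.0]
contact_force: [-0.0, -0.3, -0.4]
gripper_width: 0.936
grasp_force: 0.0
```

>>> {"api": "play_rows", "payload": {
  "commands": [
    [0, 0, -20, 0, 0, 0],
    [0, 0, -35, 0, 0, 0],
    [0, 0, -35, 0, 0, 0],
    [0, 0, -35, 0, 0, 0],
    [0, 0, 0, 0, 0, 0]
  ],
  "hand": 85
}}

```text
time: 18.4
tool_pos: [0.6347, -0.0457, 0.1904]
tool_rot: [0.006, 0.697, 0.717, 0.004]
contact_force: [1.6, -0.9, 1.8]
gripper_width: 0.995
grasp_force: 0.0
```

Run:
```python
from h import *
w=grab("wrist"); b=pots(w,800)[1]
for q in b:
    n,u=slot(w,q); print(q,n,u,onz(w,[q[1]],.063).round(4), None if u is None else onz(w,[u],.085).round(4))
t=grab("top")
for q in pots(t,150)[1]: print(q,onz(t,[q[1]],.05).round(3))
go(0.474,0.259,0.175,1.6)
```

```text
(6641, [274.0, 217.8], [243, 149, 63, 138]) 420 (279.9238095238095, 223.0547619047619) [[ 0.6315 -0.0717  0.063 ]] [[ 0.6363 -0.0679  0.085 ]]
(31684, [318.4, 252.3], [243, 53, 144, 367]) [[ 0.429 -0.054  0.05 ]]
(813, [108.2, 231.1], [88, 218, 41, 28]) [[0.489 0.457 0.05 ]]
(373, [187.8, 237.1], [177, 226, 23, 22]) [[0.471 0.258 0.05 ]]
shift [ 308.7 -148.5    7.3]  tooly 1.7  turn about tool z 0.1 tilt [ 0.29 -0.06] t 18.5 pos [ 0.6315 -0.0452  0.1834] q6 -0.22
```

>>> {"api": "play_rows", "payload": {
  "commands": [
    [34.2, -16.5, 0, 0, 0, 0],
    [34.2, -16.5, 0, 0, 0, 0],
    [34.2, -16.5, 0, 0, 0, 0],
    [34.2, -16.5, 0, 0, 0, 0],
    [34.2, -16.5, 0, 0, 0, 0]
  ]
}}

```text
time: 18.92
tool_pos: [0.5404, 0.1247, 0.1781]
tool_rot: [-0.001, 0.697, 0.717, -0.001]
contact_force: [0.3, 1.0, -0.6]
gripper_width: 0.998
grasp_force: 0.0
```

>>> {"api": "play_rows", "payload": {
  "commands": [
    [34.2, -16.5, 2, 0, 0, 0],
    [34.2, -16.5, 2, 0, 0, 0],
    [34.2, -16.5, 2, 0, 0, 0],
    [34.2, -16.5, 2, 0, 0, 0],
    [0, 0, 0, 0, 0, 0]
  ]
}}

```text
time: 19.33
tool_pos: [0.4681, 0.2625, 0.1697]
tool_rot: [-0.002, 0.694, 0.72, -0.002]
contact_force: [-0.1, -1.3, -1.0]
gripper_width: 0.994
grasp_force: 0.0
```

>>> {"api": "play_rows", "payload": {
  "commands": [
    [0, 0, 0, 0, 0, 0],
    [0, 0, 0, 0, 0, 0],
    [0, 0, 0, 0, 0, 0],
    [0, 0, 0, 0, 0, 0],
    [0, 0, 0, 0, 0, 0]
  ]
}}

```text
time: 19.75
tool_pos: [0.4731, 0.2574, 0.1723]
tool_rot: [-0.0, 0.697, 0.717, -0.0]
contact_force: [-0.0, 0.6, -0.5]
gripper_width: 0.997
grasp_force: 0.0
```

Run:
```python
from h import *
w=grab("wrist","w7.png"); b=pots(w,800)[1]
for q in b:
    n,u=slot(w,q); print(q,n,u,onz(w,[q[1]],.045).round(4), None if u is None else onz(w,[u],.067).round(4))
go(0.474,0.2595,0.036,1.6)
```

```text
(3277, [281.6, 183.3], [251, 149, 63, 68]) 136 (282.375, 194.30882352941177) [[0.4737 0.263  0.045 ]] [[0.4743 0.2598 0.067 ]]
shift [  1.9   1.  136.4]  tooly 1.6  turn about tool z -0.0 tilt [-0. -0.] t 19.8 pos [0.4731 0.2576 0.1724] q6 0.33
```

>>> {"api": "play_rows", "payload": {
  "commands": [
    [2.3, 1.0, 18, 0, 0, 0],
    [0, 0, 30, 0, 0, 0],
    [0, 0, 30, 0, 0, 0],
    [0, 0, 30, 0, 0, 0],
    [0, 0, 28.5, 0, 0, 0]
  ],
  "hand": 85
}}

```text
time: 20.22
tool_pos: [0.4737, 0.2602, 0.0348]
tool_rot: [0.0, 0.697, 0.717, 0.0]
contact_force: [1.1, -0.1, -0.5]
gripper_width: 0.994
grasp_force: 0.0
```

>>> {"api": "play_rows", "payload": {
  "commands": [
    [0, 0, 0, 0, 0, 0],
    [0, 0, 0, 0, 0, 0],
    [0, 0, 0, 0, 0, 0],
    [0, 0, 0, 0, 0, 0],
    [0, 0, 0, 0, 0, 0]
  ],
  "hand": 0
}}

```text
time: 20.63
tool_pos: [0.4753, 0.2615, 0.0385]
tool_rot: [0.001, 0.697, 0.717, 0.002]
contact_force: [0.4, 0.1, 0.7]
gripper_width: 0.549
grasp_force: 57.8
```

>>> {"api": "play_rows", "payload": {
  "commands": [
    [0, 0, 0, 0, 0, 0],
    [0, 0, 0, 0, 0, 0]
  ]
}}

```text
time: 20.8
tool_pos: [0.4754, 0.2615, 0.0384]
tool_rot: [0.001, 0.697, 0.717, 0.002]
contact_force: [1.2, 0.3, 5.4]
gripper_width: 0.554
grasp_force: 59.0
```

>>> {"api": "play_rows", "payload": {
  "commands": [
    [0, 0, -10, 0, 0, 0],
    [0, 0, -20, 0, 0, 0],
    [0, 0, -30, 0, 0, 0],
    [0, 0, -35, 0, 0, 0],
    [0, 0, 0, 0, 0, 0]
  ]
}}

```text
time: 21.22
tool_pos: [0.4774, 0.2624, 0.1391]
tool_rot: [0.003, 0.697, 0.718, 0.006]
contact_force: [1.8, 0.6, -0.1]
gripper_width: 0.557
grasp_force: 57.2
```

Run:
```python
from h import *
w=grab("wrist"); b=pots(w,800)[1]; print(b)
go(0.6283,0.019,0.135,1.6)
```

```text
[(10753, [280.7, 255.6], [226, 190, 110, 133])]
shift [-247.3  144.9    1.5]  tooly 1.7  turn about tool z 0.1 tilt [0.47 0.18] t 21.27 pos [0.4762 0.2619 0.136 ] q6 0.34
```

>>> {"api": "play_rows", "payload": {
  "commands": [
    [-20, 4, 0, 0, 0, 0],
    [-35, 8, 0, 0, 0, 0],
    [-35, 8, 0, 0, 0, 0],
    [-35, 8, 0, 0, 0, 0],
    [-35, 10, 0, 0, 0, 0]
  ]
}}

```text
time: 21.68
tool_pos: [0.5145, 0.1005, 0.1288]
tool_rot: [-0.001, 0.696, 0.718, -0.001]
contact_force: [1.7, 0.2, -3.4]
gripper_width: 0.553
grasp_force: 56.7
```

>>> {"api": "play_rows", "payload": {
  "commands": [
    [-30, 18, 0, 0, 0, 0],
    [-25, 28, 0, 0, 0, 0],
    [-20, 29, 0, 0, 0, 0],
    [-10, 25, 0, 0, 0, 0],
    [-2.3, 7, 0, 0, 0, 0]
  ]
}}

```text
time: 22.1
tool_pos: [0.6273, 0.0155, 0.129]
tool_rot: [-0.0, 0.698, 0.716, -0.001]
contact_force: [0.1, -0.1, -3.1]
gripper_width: 0.553
grasp_force: 57.1
```

>>> {"api": "play_rows", "payload": {
  "commands": [
    [0, 0, 0, 0, 0, 0],
    [0, 0, 0, 0, 0, 0],
    [0, 0, 0, 0, 0, 0],
    [0, 0, 0, 0, 0, 0]
  ]
}}

```text
time: 22.43
tool_pos: [0.6243, 0.0188, 0.1303]
tool_rot: [-0.001, 0.696, 0.718, -0.001]
contact_force: [0.1, -0.3, -2.8]
gripper_width: 0.555
grasp_force: 57.2
```

Run:
```python
from h import *
w=grab("wrist","w8.png"); b=pots(w,400)[1]; print(b); print(manip.state()["gripper_width"])
go(0.6283,0.019,0.056,1.6)
```

```text
[(14492, [281.5, 277.1], [226, 189, 110, 190]), (644, [151.1, 399.6], [134, 387, 34, 25])]
0.5531577842275821
shift [ 0.1  3.8 74.6]  tooly 1.8  turn about tool z 0.2 tilt [-0.06  0.01] t 22.48 pos [0.6246 0.0187 0.1306] q6 -0.12
```

>>> {"api": "play_rows", "payload": {
  "commands": [
    [0, 2.8, 25, 0, 0, 0],
    [0, 0, 25, 0, 0, 0],
    [0, 0, 15, 0, 0, 0],
    [0, 0, 6, 0, 0, 0],
    [0, 0, 0, 0, 0, 0]
  ]
}}

```text
time: 22.9
tool_pos: [0.627, 0.0186, 0.0586]
tool_rot: [-0.001, 0.696, 0.718, -0.001]
contact_force: [-0.7, -0.0, -2.7]
gripper_width: 0.554
grasp_force: 57.2
```

>>> {"api": "play_rows", "payload": {
  "commands": [
    [0, 0, 1, 0, 0, 0],
    [0, 0, 0, 0, 0, 0],
    [0, 0, 0, 0, 0, 0]
  ]
}}

```text
time: 23.15
tool_pos: [0.6296, 0.0178, 0.0605]
tool_rot: [0.001, 0.697, 0.717, 0.001]
contact_force: [-0.4, -0.9, -2.6]
gripper_width: 0.557
grasp_force: 57.2
```

>>> {"api": "play_rows", "payload": {
  "commands": [
    [0, 0, 1, 0, 0, 0],
    [0, 0, 0, 0, 0, 0]
  ]
}}

```text
time: 23.32
tool_pos: [0.6289, 0.0179, 0.0586]
tool_rot: [0.0, 0.697, 0.717, 0.0]
contact_force: [-0.4, -0.2, -2.6]
gripper_width: 0.551
grasp_force: 57.2
```

>>> {"api": "play_rows", "payload": {
  "commands": [
    [0, 0, 1, 0, 0, 0],
    [0, 0, 0, 0, 0, 0]
  ]
}}

```text
time: 23.48
tool_pos: [0.6285, 0.0179, 0.057]
tool_rot: [-0.0, 0.697, 0.717, -0.0]
contact_force: [0.5, -0.7, -2.2]
gripper_width: 0.552
grasp_force: 57.2
```

>>> {"api": "play_rows", "payload": {
  "commands": [
    [0, 0, 1, 0, 0, 0],
    [0, 0, 0, 0, 0, 0]
  ]
}}

```text
time: 23.65
tool_pos: [0.6286, 0.0183, 0.0567]
tool_rot: [-0.0, 0.697, 0.717, 0.0]
contact_force: [-2.3, 1.2, 2.4]
gripper_width: 0.548
grasp_force: 58.5
```

>>> {"api": "play_rows", "payload": {
  "commands": [
    [0, 0, 0.7, 0, 0, 0],
    [0, 0, 0, 0, 0, 0]
  ]
}}

```text
time: 23.82
tool_pos: [0.6286, 0.0184, 0.0566]
tool_rot: [-0.0, 0.697, 0.718, 0.0]
contact_force: [-4.1, 2.6, 5.0]
gripper_width: 0.552
grasp_force: 59.6
```

>>> {"api": "play_rows", "payload": {
  "commands": [
    [0, 0, -0.5, 0, 0, 0],
    [0, 0, 0, 0, 0, 0],
    [0, 0, 0, 0, 0, 0],
    [0, 0, 0, 0, 0, 0],
    [0, 0, 0, 0, 0, 0]
  ],
  "hand": 80
}}

```text
time: 24.23
tool_pos: [0.6286, 0.0178, 0.0557]
tool_rot: [0.0, 0.697, 0.717, 0.0]
contact_force: [-1.0, -0.2, -0.6]
gripper_width: 0.935
grasp_force: 0.0
```

>>> {"api": "play_rows", "payload": {
  "commands": [
    [0, 0, -20, 0, 0, 0],
    [0, 0, -35, 0, 0, 0],
    [0, 0, -41, 0, 0, 0],
    [0, 0, -41, 0, 0, -7],
    [0, 0, 0, 0, 0, -7]
  ],
  "hand": 70
}}

```text
time: 24.65
tool_pos: [0.6337, 0.0175, 0.2043]
tool_rot: [0.007, 0.602, 0.799, 0.005]
contact_force: [1.6, -0.1, 1.7]
gripper_width: 0.821
grasp_force: 0.0
```

>>> {"api": "play_rows", "payload": {
  "commands": [
    [0, 0, 0, 0, 0, -7],
    [0, 0, 0, 0, 0, -7],
    [0, 0, 0, 0, 0, -7],
    [0, 0, 0, 0, 0, 0],
    [0, 0, 0, 0, 0, 0]
  ]
}}

```text
time: 25.07
tool_pos: [0.6285, 0.0179, 0.1927]
tool_rot: [-0.0, 0.45, 0.893, -0.0]
contact_force: [-0.1, 0.2, 0.3]
gripper_width: 0.821
grasp_force: 0.0
```

Run:
```python
from h import *
w=grab("wrist","w9.png")
for q in pots(w,800)[1]: print(q,onz(w,[q[1]],.063).round(4))
t=grab("top")
for q in pots(t,150)[1]: print(q)
go(0.6241,0.168,0.2,36.8)
print(proj(w,[[0.6241,0.168,0.124]]))
```

```text
(8364, [251.5, 229.4], [195, 152, 117, 172]) [[ 0.6294 -0.0276  0.063 ]]
(31042, [283.1, 256.0], [218, 59, 131, 361])
(826, [108.1, 230.9], [88, 218, 40, 28])
shift [123.2  85.8  -7.3]  tooly 36.6  turn about tool z -0.2 tilt [-0. -0.] t 25.17 pos [0.6285 0.0179 0.1927] q6 -0.73
[[425.82429942  17.01522278]]
```

View pics/w9.png

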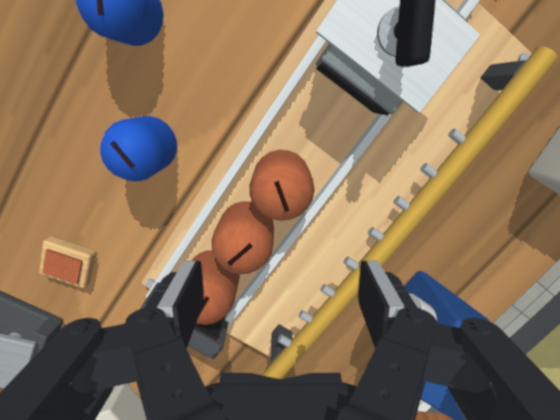

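>>> {"api": "play_rows", "payload": {
  "commands": [
    [31, 21.5, -2, 0, 0, 0],
    [31, 21.5, -2, 0, 0, 0],
    [31, 21.5, -2, 0, 0, 0],
    [30, 21.3, -1, 0, 0, 0],
    [0, 0, 0, 0, 0, 0]
  ],
  "hand": 60
}}

```text
time: 25.58
tool_pos: [0.6232, 0.1737, 0.2002]
tool_rot: [-0.0, 0.447, 0.895, 0.001]
contact_force: [-0.5, 0.3, -0.2]
gripper_width: 0.702
grasp_force: 0.0
```

>>> {"api": "play_rows", "payload": {
  "commands": [
    [0, 0, 0, 0, 0, 0],
    [0, 0, 0, 0, 0, 0],
    [0, 0, 0, 0, 0, 0],
    [0, 0, 0, 0, 0, 0]
  ]
}}

```text
time: 25.92
tool_pos: [0.624, 0.1665, 0.1997]
tool_rot: [-0.0, 0.45, 0.893, -0.0]
contact_force: [-1.1, -0.1, 0.2]
gripper_width: 0.704
grasp_force: 0.0
```

Run:
```python
from h import *
w=grab("wrist","w10.png")
u0=proj(w,[[0.6241,0.168,0.124]])[0]; print(u0)
g=w["image"].max(2); x0,y0=u0.round().astype(int); m=np.zeros_like(g); a=(slice(y0-60,y0+60),slice(x0-25,x0+25)); m[a]=g[a]<50
n,l,st,c=cv2.connectedComponentsWithStats(m); i=1+st[1:,4].argmax(); ys,xs=np.nonzero(l==i)
r=cv2.minAreaRect(np.c_[xs,ys].astype(np.float32)); print(r,st[i])
P=onz(w,cv2.boxPoints(r),.124); L=[P[0]-P[1],P[1]-P[2]]; d=max(L,key=np.linalg.norm); print(P.mean(0),np.degrees(np.arctan2(d[1],d[0]))%180,[np.linalg.norm(x).round(4) for x in L])
go(0.6241,0.168,0.107,36.8)
```

```text
[282.6650197 208.1877461]
((282.5, 203.0), (70.0, 17.0), 90.0) [ 274  168   18   71 1179]
[0.62221954 0.17033034 0.124     ] 127.12874015081438 [np.float64(0.0116), np.float64(0.0517)]
shift [ 1.1  1.  92.7]  tooly 36.6  turn about tool z -0.2 tilt [-0.01 -0.01] t 25.97 pos [0.624  0.1666 0.1997] q6 -0.49
```

>>> {"api": "play_rows", "payload": {
  "commands": [
    [2, 1, 20, 0, 0, 0],
    [0, 0, 25, 0, 0, 0],
    [0, 0, 25, 0, 0, 0],
    [0, 0, 22, 0, 0, 0],
    [0, 0, 0, 0, 0, 0]
  ]
}}

```text
time: 26.38
tool_pos: [0.6198, 0.1685, 0.1017]
tool_rot: [-0.004, 0.449, 0.893, -0.003]
contact_force: [-1.6, 0.4, -0.8]
gripper_width: 0.695
grasp_force: 0.0
```

>>> {"api": "play_rows", "payload": {
  "commands": [
    [0, 0, 0, 0, 0, 0],
    [0, 0, 0, 0, 0, 0],
    [0, 0, 0, 0, 0, 0],
    [0, 0, 0, 0, 0, 0],
    [0, 0, 0, 0, 0, 0]
  ],
  "hand": 0
}}

```text
time: 26.8
tool_pos: [0.624, 0.17, 0.1106]
tool_rot: [0.001, 0.449, 0.894, 0.0]
contact_force: [-5.0, -0.8, 5.6]
gripper_width: 0.125
grasp_force: 58.7
```

>>> {"api": "play_rows", "payload": {
  "commands": [
    [0, 0, 0, 0, 0, 0],
    [0, 0, 0, 0, 0, 0],
    [0, 0, 0, 0, 0, 0]
  ]
}}

```text
time: 27.05
tool_pos: [0.624, 0.1699, 0.1107]
tool_rot: [0.001, 0.449, 0.894, 0.0]
contact_force: [-4.4, -0.7, 5.0]
gripper_width: 0.124
grasp_force: 58.7
```

Run:
```python
from h import *
go(0.6259,0.0785,0.1085,36.8)
```

```text
shift [-74.4 -53.1   2.2]  tooly 36.7  turn about tool z -0.1 tilt [ 0.08 -0.02] t 27.05 pos [0.624  0.1699 0.1107] q6 -0.49
```

>>> {"api": "play_rows", "payload": {
  "commands": [
    [-10, -7.1, 0, 0, 0, 0],
    [-10, -7.1, 0, 0, 0, 0],
    [-10, -7.1, 0, 0, 0, 0],
    [-10, -7.1, 0, 0, 0, 0],
    [-10, -7.1, 0, 0, 0, 0]
  ]
}}

```text
time: 27.47
tool_pos: [0.6256, 0.1099, 0.1107]
tool_rot: [0.0, 0.448, 0.894, 0.002]
contact_force: [-2.0, 4.0, 4.2]
gripper_width: 0.124
grasp_force: 58.8
```

>>> {"api": "play_rows", "payload": {
  "commands": [
    [-5, -3.6, 0, 0, 0, 0],
    [-5, -3.6, 0, 0, 0, 0],
    [-4, -2.8, 0, 0, 0, 0],
    [0, 0, 0, 0, 0, 0]
  ]
}}

```text
time: 27.8
tool_pos: [0.6261, 0.0918, 0.1106]
tool_rot: [0.001, 0.449, 0.894, 0.001]
contact_force: [-2.9, 0.9, 6.0]
gripper_width: 0.119
grasp_force: 59.1
```

>>> {"api": "play_rows", "payload": {
  "commands": [
    [-2.4, -1.7, 0, 0, 0, 0],
    [-2.4, -1.7, 0, 0, 0, 0],
    [0, 0, 0, 0, 0, 0]
  ]
}}

```text
time: 28.05
tool_pos: [0.6262, 0.0871, 0.1106]
tool_rot: [0.0, 0.449, 0.894, 0.002]
contact_force: [-2.4, 3.9, 5.8]
gripper_width: 0.122
grasp_force: 59.1
```

>>> {"api": "play_rows", "payload": {
  "commands": [
    [-1.6, -1.2, 0, 0, 0, 0],
    [0, 0, 0, 0, 0, 0]
  ]
}}

```text
time: 28.22
tool_pos: [0.6263, 0.0855, 0.1107]
tool_rot: [0.0, 0.449, 0.894, 0.002]
contact_force: [-2.5, 4.4, 5.4]
gripper_width: 0.123
grasp_force: 59.0
```

Still gliding; continue toward 0.078.

>>> {"api": "play_rows", "payload": {
  "commands": [
    [-1.6, -1.2, 0, 0, 0, 0],
    [-1.6, -1.2, 0, 0, 0, 0],
    [0, 0, 0, 0, 0, 0]
  ]
}}

```text
time: 28.47
tool_pos: [0.6264, 0.0815, 0.1107]
tool_rot: [0.001, 0.449, 0.894, 0.002]
contact_force: [-2.0, 4.5, 5.1]
gripper_width: 0.123
grasp_force: 59.0
```

>>> {"api": "play_rows", "payload": {
  "commands": [
    [-1.6, -1.2, 0, 0, 0, 0],
    [0, 0, 0, 0, 0, 0]
  ]
}}

```text
time: 28.63
tool_pos: [0.6264, 0.0798, 0.1107]
tool_rot: [0.0, 0.449, 0.894, 0.003]
contact_force: [-1.9, 4.8, 5.1]
gripper_width: 0.124
grasp_force: 59.0
```

>>> {"api": "play_rows", "payload": {
  "commands": [
    [-1.6, -1.2, 0, 0, 0, 0],
    [0, 0, 0, 0, 0, 0]
  ]
}}

```text
time: 28.8
tool_pos: [0.6264, 0.0779, 0.1106]
tool_rot: [0.0, 0.448, 0.894, 0.003]
contact_force: [-2.4, 5.9, 5.0]
gripper_width: 0.121
grasp_force: 59.0
```

>>> {"api": "play_rows", "payload": {
  "commands": [
    [-1.6, -1.2, 0, 0, 0, 0],
    [0, 0, 0, 0, 0, 0]
  ]
}}

```text
time: 28.97
tool_pos: [0.6264, 0.0766, 0.1106]
tool_rot: [0.0, 0.449, 0.894, 0.003]
contact_force: [-2.2, 9.2, 4.1]
gripper_width: 0.123
grasp_force: 58.9
```

>>> {"api": "play_rows", "payload": {
  "commands": [
    [-1.6, -1.2, 0, 0, 0, 0],
    [0, 0, 0, 0, 0, 0]
  ]
}}

```text
time: 29.13
tool_pos: [0.6265, 0.0764, 0.1107]
tool_rot: [-0.001, 0.448, 0.894, 0.005]
contact_force: [-1.4, 13.2, 5.0]
gripper_width: 0.119
grasp_force: 58.9
```

>>> {"api": "play_rows", "payload": {
  "commands": [
    [-0.8, -0.6, 0, 0, 0, 0],
    [0, 0, 0, 0, 0, 0]
  ]
}}

```text
time: 29.3
tool_pos: [0.6264, 0.0763, 0.1107]
tool_rot: [-0.001, 0.448, 0.894, 0.006]
contact_force: [-1.1, 15.1, 4.9]
gripper_width: 0.122
grasp_force: 58.9
```

Run:
```python
from h import *
w=grab("wrist","w11.png"); print(pots(w,800)[1]); go(0.6264,0.0765,0.1106,-43.4)
```

```text
[(1414, [205.7, 292.1], [179, 269, 53, 44])]
shift [0.2 0.1 0.1]  tooly 36.7  turn about tool z 80.1 tilt [0.22 0.61] t 29.35 pos [0.6265 0.0762 0.1107] q6 -0.65
```

View pics/w11.png

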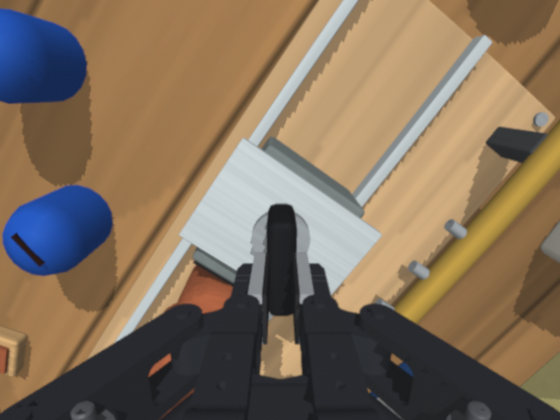

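>>> {"api": "play_rows", "payload": {
  "commands": [
    [0, 0, 0, 0, 0, 7],
    [0, 0, 0, 0, 0, 7],
    [0, 0, 0, 0, 0, 7],
    [0, 0, 0, 0, 0, 7],
    [0, 0, 0, 0, 0, 7]
  ]
}}

```text
time: 29.77
tool_pos: [0.6272, 0.0765, 0.1107]
tool_rot: [-0.002, 0.698, 0.716, 0.006]
contact_force: [1.8, 16.2, 2.3]
gripper_width: 0.125
grasp_force: 59.1
```

>>> {"api": "play_rows", "payload": {
  "commands": [
    [0, 0, 0, 0, 0, 7],
    [0, 0, 0, 0, 0, 7],
    [0, 0, 0, 0, 0, 7],
    [0, 0, 0, 0, 0, 7],
    [0, 0, 0, 0, 0, 7]
  ]
}}

```text
time: 30.18
tool_pos: [0.628, 0.0763, 0.1108]
tool_rot: [-0.003, 0.881, 0.473, 0.006]
contact_force: [3.6, 15.1, 0.8]
gripper_width: 0.121
grasp_force: 58.9
```

Run:
```python
from h import *
s=manip.state(); print(s["contact_force"],s["ft_torque"],s["gripper_width"]); go(0.6264,0.0765,0.1106,-38.5)
```

```text
[ 3.59702655 15.08275048  0.84938601] [ 2.73736705 -0.6762581   0.25181698] 0.1212480217497525
shift [-0.7 -1.4  0.2]  tooly -33.6  turn about tool z 4.9 tilt [0.46 0.6 ] t 30.18 pos [0.628  0.0763 0.1108] q6 0.58
```

>>> {"api": "play_rows", "payload": {
  "commands": [
    [0, 0, 0, 0, 0, 3],
    [0, 0, 0, 0, 0, 2],
    [0, 0, 0, 0, 0, 0]
  ]
}}

```text
time: 30.43
tool_pos: [0.6281, 0.0762, 0.1108]
tool_rot: [-0.003, 0.9, 0.436, 0.006]
contact_force: [4.5, 15.3, 1.8]
gripper_width: 0.121
grasp_force: 58.7
```

>>> {"api": "play_rows", "payload": {
  "commands": [
    [0, 0, 0, 0, 0, 2],
    [0, 0, 0, 0, 0, 0]
  ]
}}

```text
time: 30.6
tool_pos: [0.6282, 0.0762, 0.1109]
tool_rot: [-0.003, 0.907, 0.42, 0.006]
contact_force: [4.5, 15.8, 1.7]
gripper_width: 0.124
grasp_force: 58.9
```

Run:
```python
from h import *
s=manip.state(); print(s["contact_force"],s["ft_torque"],s["gripper_width"]); go(0.6264,0.0765,0.1106,-38.5)
```

```text
[ 4.50177417 15.76670461  1.73623362] [ 2.71500815 -0.74241036  0.20981454] 0.12447901164982621
shift [-0.9 -1.5  0.2]  tooly -40.3  turn about tool z -1.8 tilt [0.48 0.59] t 30.6 pos [0.6282 0.0762 0.1109] q6 0.7
```

>>> {"api": "play_rows", "payload": {
  "commands": [
    [0, 0, 0, 0, 0, 3],
    [0, 0, 0, 0, 0, 0]
  ]
}}

```text
time: 30.77
tool_pos: [0.6282, 0.0762, 0.1109]
tool_rot: [-0.003, 0.918, 0.397, 0.006]
contact_force: [4.6, 15.3, 0.2]
gripper_width: 0.125
grasp_force: 60.6
```

Run:
```python
from h import *
s=manip.state(); print(s["contact_force"],s["ft_torque"],s["gripper_width"]); go(0.6264,0.0765,0.1106,-38.5)
```

```text
[ 4.59084057 15.25075954  0.15251424] [ 2.73685802 -0.71545446  0.56679334] 0.12488836177971109
shift [-1.  -1.5  0.3]  tooly -43.2  turn about tool z -4.7 tilt [0.48 0.58] t 30.77 pos [0.6282 0.0762 0.1109] q6 0.75
```

>>> {"api": "play_rows", "payload": {
  "commands": [
    [0, 0, 0, 0, 0, 3],
    [0, 0, 0, 0, 0, 0]
  ]
}}

```text
time: 30.93
tool_pos: [0.6282, 0.0761, 0.1109]
tool_rot: [-0.003, 0.928, 0.373, 0.006]
contact_force: [4.2, 15.6, 1.9]
gripper_width: 0.12
grasp_force: 63.4
```

Run:
```python
from h import *
s=manip.state(); print(s["contact_force"],s["ft_torque"],s["gripper_width"]); go(0.6264,0.0765,0.1106,-38.5)
```

```text
[ 4.20142721 15.55296563  1.86955937] [ 2.69621914 -0.67462848  0.92758568] 0.11997537507339893
shift [-1.  -1.5  0.3]  tooly -46.2  turn about tool z -7.7 tilt [0.48 0.56] t 30.93 pos [0.6282 0.0761 0.1109] q6 0.8
```

>>> {"api": "play_rows", "payload": {
  "commands": [
    [0, 0, 0, 0, 0, -2],
    [0, 0, 0, 0, 0, 0]
  ]
}}

```text
time: 31.1
tool_pos: [0.6282, 0.0762, 0.1109]
tool_rot: [-0.003, 0.921, 0.39, 0.006]
contact_force: [4.7, 16.3, 1.4]
gripper_width: 0.125
grasp_force: 61.5
```

>>> {"api": "play_rows", "payload": {
  "commands": [
    [0, 0, 0, 0, 0, 0],
    [0, 0, 0, 0, 0, 0],
    [0, 0, 0, 0, 0, 0],
    [0, 0, 0, 0, 0, 0]
  ],
  "hand": 45
}}

```text
time: 31.43
tool_pos: [0.6255, 0.0702, 0.1082]
tool_rot: [0.0, 0.922, 0.388, 0.0]
contact_force: [-0.4, -0.0, 0.9]
gripper_width: 0.526
grasp_force: 0.0
```

>>> {"api": "play_rows", "payload": {
  "commands": [
    [0, 0, -25, 0, 0, 0],
    [0, 0, -35, 0, 0, 0],
    [0, 0, -35, 0, 0, 0],
    [0, 0, 0, 0, 0, 0],
    [0, 0, 0, 0, 0, 0]
  ]
}}

```text
time: 31.85
tool_pos: [0.6273, 0.0701, 0.2069]
tool_rot: [0.002, 0.922, 0.388, 0.003]
contact_force: [-0.5, 0.0, -0.8]
gripper_width: 0.526
grasp_force: 0.0
```

>>> {"api": "play_rows", "payload": {
  "commands": [
    [0, 0, 0, 0, 0, 0],
    [0, 0, 0, 0, 0, 0],
    [0, 0, 0, 0, 0, 0],
    [0, 0, 0, 0, 0, 0]
  ]
}}

```text
time: 32.18
tool_pos: [0.6244, 0.0706, 0.2009]
tool_rot: [-0.001, 0.922, 0.388, -0.001]
contact_force: [0.1, 0.9, -0.3]
gripper_width: 0.528
grasp_force: 0.0
```

Run:
```python
from h import *
w=grab("wrist","w12.png")
u0=proj(w,[[0.6265,0.0765,0.124]])[0]; print(u0)
g=w["image"].max(2); x0,y0=u0.round().astype(int); m=np.zeros_like(g); a=(slice(y0-60,y0+50),slice(x0-30,x0+30)); m[a]=g[a]<50
n,l,st,c=cv2.connectedComponentsWithStats(m); i=1+st[1:,4].argmax(); ys,xs=np.nonzero(l==i)
r=cv2.minAreaRect(np.c_[xs,ys].astype(np.float32)); print(r,st[i])
P=onz(w,cv2.boxPoints(r),.124); L=[P[0]-P[1],P[1]-P[2]]; d=max(L,key=np.linalg.norm); a=np.degrees(np.arctan2(d[1],d[0]))%180; print(P.mean(0),a,"theta",0.7+np.radians(91.6-a))
for q in pots(w,800)[1]: print(q)
go(0.423,-0.355,0.2)
```

```text
[276.38178188 200.97255377]
((278.40594482421875, 195.55943298339844), (69.85161590576172, 17.413150787353516), 84.2894058227539) [ 268  161   22   70 1096]
[0.62978315 0.07770871 0.124     ] 51.5201343302791 theta 1.3995256196936716
(6173, [373.6, 260.7], [311, 200, 132, 118])
shift [-445.4  153.     1.8]  tooly -44.3 tilt [-0.14 -0.  ] t 32.23 pos [0.6246 0.0706 0.2013] q6 0.77
```

View pics/w12.png

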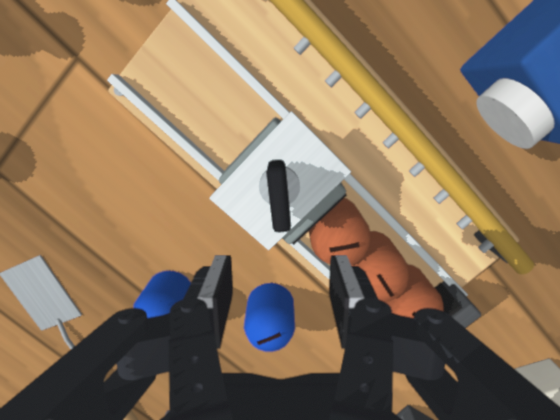

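>>> {"api": "play_rows", "payload": {
  "commands": [
    [-37.1, 12.8, 0, 0, 0, 0],
    [-37.1, 12.8, 0, 0, 0, 0],
    [-37.1, 12.8, 0, 0, 0, 0],
    [-37.1, 12.8, 0, 0, 0, 0],
    [-37.1, 12.8, 0, 0, 0, 0]
  ],
  "hand": 0
}}

```text
time: 32.65
tool_pos: [0.5403, -0.108, 0.2023]
tool_rot: [-0.0, 0.921, 0.389, -0.0]
contact_force: [0.6, -1.4, -0.3]
gripper_width: 0.003
grasp_force: 0.0
```

>>> {"api": "play_rows", "payload": {
  "commands": [
    [-37.1, 12.8, 0, 0, 0, 0],
    [-37.1, 12.8, 0, 0, 0, 0],
    [-37.1, 12.8, 0, 0, 0, 0],
    [-37.1, 12.8, 0, 0, 0, 0],
    [-37.1, 12.8, 0, 0, 0, 0]
  ]
}}

```text
time: 33.07
tool_pos: [0.4565, -0.2856, 0.2025]
tool_rot: [-0.0, 0.922, 0.388, -0.0]
contact_force: [1.0, -0.3, -0.4]
gripper_width: 0.001
grasp_force: 0.0
```

>>> {"api": "play_rows", "payload": {
  "commands": [
    [-37.1, 12.8, 0, 0, 0, 0],
    [-37.1, 12.8, 0, 0, 0, 0],
    [0, 0, 0, 0, 0, 0],
    [0, 0, 0, 0, 0, 0],
    [0, 0, 0, 0, 0, 0]
  ]
}}

```text
time: 33.48
tool_pos: [0.4241, -0.3549, 0.2023]
tool_rot: [-0.001, 0.922, 0.388, 0.0]
contact_force: [-0.9, 0.3, -1.1]
gripper_width: 0.002
grasp_force: 0.0
```

Run:
```python
from h import *
w=grab("wrist","w13.png"); print(proj(w,[[0.423,-.355,.074]]))
go(0.423,-0.355,0.1)
```

```text
[[279.30173883 190.56362121]]
shift [ -1.6  -0.5 102.4]  tooly -44.3 tilt [-0.02  0.05] t 33.53 pos [ 0.4245 -0.3543  0.2024] q6 -0.06
```

View pics/w13.png

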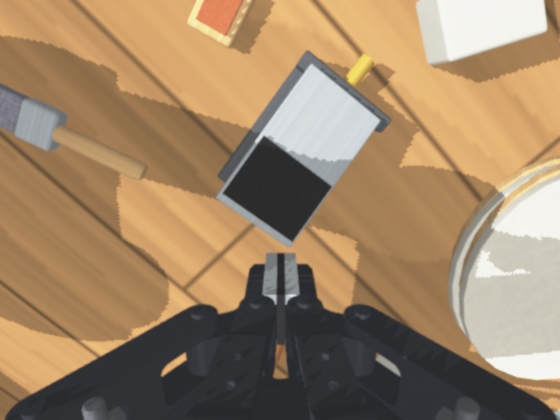

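>>> {"api": "play_rows", "payload": {
  "commands": [
    [-1, 0, 25, 0, 0, 0],
    [0, 0, 30, 0, 0, 0],
    [0, 0, 30, 0, 0, 0],
    [0, 0, 15, 0, 0, 0],
    [0, 0, 0, 0, 0, 0]
  ]
}}

```text
time: 33.95
tool_pos: [0.422, -0.3518, 0.0977]
tool_rot: [-0.004, 0.921, 0.389, -0.001]
contact_force: [0.2, -0.8, -0.2]
gripper_width: -0.002
grasp_force: 0.0
```

>>> {"api": "play_rows", "payload": {
  "commands": [
    [0, 0, 0, 0, 0, 0],
    [0, 0, 4, 0, 0, 0],
    [0, 0, 4, 0, 0, 0],
    [0, 0, 0, 0, 0, 0]
  ]
}}

```text
time: 34.28
tool_pos: [0.4241, -0.3561, 0.0956]
tool_rot: [0.001, 0.921, 0.388, 0.0]
contact_force: [-0.0, -0.8, -0.0]
gripper_width: 0.002
grasp_force: 0.0
```

>>> {"api": "play_rows", "payload": {
  "commands": [
    [0, 0, 4, 0, 0, 0],
    [0, 0, 4, 0, 0, 0],
    [0, 0, 0, 0, 0, 0]
  ]
}}

```text
time: 34.53
tool_pos: [0.4232, -0.3556, 0.086]
tool_rot: [-0.001, 0.922, 0.388, -0.0]
contact_force: [0.1, 0.9, 0.2]
gripper_width: 0.003
grasp_force: 0.0
```

>>> {"api": "play_rows", "payload": {
  "commands": [
    [0, 0, 5, 0, 0, 0],
    [0, 0, 5, 0, 0, 0],
    [0, 0, 5, 0, 0, 0],
    [0, 0, 4, 0, 0, 0],
    [0, 0, 0, 0, 0, 0]
  ]
}}

```text
time: 34.95
tool_pos: [0.4229, -0.3552, 0.0663]
tool_rot: [-0.001, 0.922, 0.388, -0.0]
contact_force: [-0.1, 0.8, -0.3]
gripper_width: -0.001
grasp_force: 0.0
```

>>> {"api": "play_rows", "payload": {
  "commands": [
    [0, 0, 4, 0, 0, 0],
    [0, 0, 2, 0, 0, 0],
    [0, 0, 0, 0, 0, 0]
  ]
}}

```text
time: 35.2
tool_pos: [0.4234, -0.3562, 0.0621]
tool_rot: [0.0, 0.922, 0.388, -0.0]
contact_force: [-2.3, -0.3, 5.1]
gripper_width: -0.001
grasp_force: 2.1
```

Run:
```python
from h import *
w=grab("wrist"); s=grab("side"); t=grab("top")
c=proj(s,[[.43,-.345,.06]])[0].round().astype(int); print(c)
x,y=c; S=s["image"][max(0,y-65):y+65,max(0,x-90):x+90]; S=cv2.resize(S,(400,290),interpolation=cv2.INTER_CUBIC)
T=cv2.resize(t["image"][170:300,360:540],(400,290),interpolation=cv2.INTER_CUBIC)
W=cv2.resize(w["image"],(400,300))
out=np.zeros((600,800,3),np.uint8); out[:290,:400]=S; out[:290,400:]=T; out[300:,:400]=W
cv2.imwrite("pics/combo.png",out[:,:,::-1]); print(manip.state()["contact_force"])
```

```text
[343 162]
[-1.94213691  0.84042965  4.56549096]
```

View pics/combo.png

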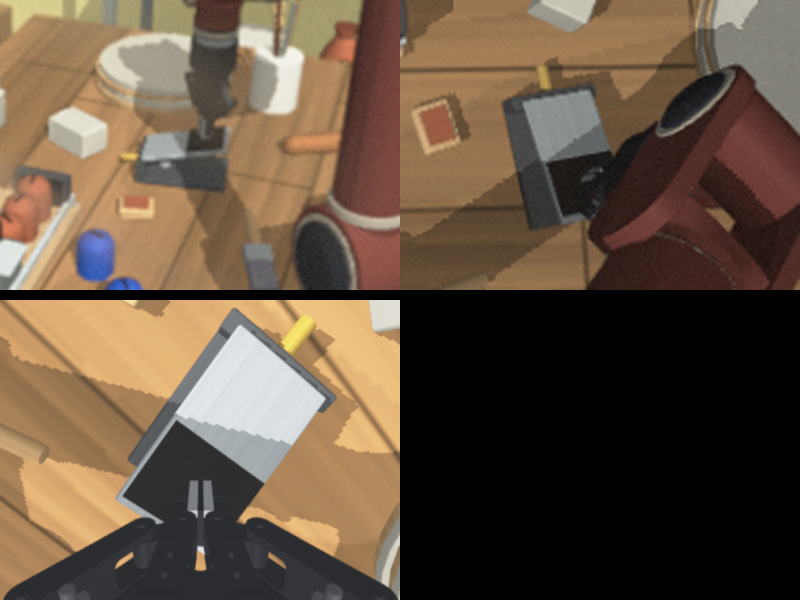

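Run:
```python
from h import *
w=grab("wrist")
for z in (.074,.06,.05):
    P=onz(w,[(252,168),(368,259)],z); print("now",z,P.round(4).tolist(),np.linalg.norm(P[0]-P[1]).round(4))
# w13 pose: TCP at (.4245,-.3543,.2024), same yaw
R=Ro.from_quat([.9216,.388,0,0]).as_matrix(); T=np.eye(4); T[:3,:3]=R; T[:3,3]=(.4245,-.3543,.2024); M=T@w["mount"]; f=dict(w); f["Rw"]=M[:3,:3]; f["c"]=M[:3,3]
for z in (.074,.06,.05):
    P=onz(f,[(264,138),(330,187)],z); print("w13",z,P.round(4).tolist(),np.linalg.norm(P[0]-P[1]).round(4))
go(.423,-.355,.06); print(manip.state()["contact_force"])
```

```text
now 0.074 [[0.449, -0.3137, 0.074], [0.4567, -0.3808, 0.074]] 0.0676
now 0.06 [[0.4461, -0.315, 0.06], [0.4546, -0.3888, 0.06]] 0.0743
now 0.05 [[0.444, -0.3159, 0.05], [0.453, -0.3944, 0.05]] 0.079
w13 0.074 [[0.4456, -0.314, 0.074], [0.4565, -0.3825, 0.074]] 0.0694
w13 0.06 [[0.4439, -0.3148, 0.06], [0.4554, -0.3867, 0.06]] 0.0728
w13 0.05 [[0.4427, -0.3153, 0.05], [0.4546, -0.3897, 0.05]] 0.0753
shift [ 0.4 -1.4  2.5]  tooly -44.3 tilt [ 0.02 -0.04] t 35.4 pos [ 0.4237 -0.3563  0.0625] q6 -0.06
[-2.35599869  0.06411503  5.68034795]
```

>>> {"api": "play_rows", "payload": {
  "commands": [
    [0, 0, 4, 0, 0, 0],
    [0, 0, 4, 0, 0, 0],
    [0, 0, 4, 0, 0, 0],
    [0, 0, 4, 0, 0, 0],
    [0, 0, 0, 0, 0, 0]
  ]
}}

```text
time: 35.82
tool_pos: [0.4233, -0.3568, 0.0463]
tool_rot: [0.001, 0.922, 0.388, -0.001]
contact_force: [-4.3, -0.8, 7.7]
gripper_width: -0.0
grasp_force: 3.8
```

>>> {"api": "play_rows", "payload": {
  "commands": [
    [0, 0, 3, 0, 0, 0],
    [0, 0, 2, 0, 0, 0],
    [0, 0, 0, 0, 0, 0]
  ]
}}

```text
time: 36.07
tool_pos: [0.4231, -0.357, 0.0417]
tool_rot: [0.001, 0.921, 0.388, -0.001]
contact_force: [-5.3, -0.2, 8.3]
gripper_width: 0.002
grasp_force: 4.5
```

>>> {"api": "play_rows", "payload": {
  "commands": [
    [0, 0, 2, 0, 0, 0],
    [0, 0, 0, 0, 0, 0]
  ]
}}

```text
time: 36.23
tool_pos: [0.4232, -0.3571, 0.0399]
tool_rot: [0.001, 0.921, 0.388, -0.001]
contact_force: [-6.3, -0.1, 10.0]
gripper_width: 0.002
grasp_force: 4.7
```

>>> {"api": "play_rows", "payload": {
  "commands": [
    [0, 0, 2, 0, 0, 0],
    [0, 0, 0, 0, 0, 0]
  ]
}}

```text
time: 36.4
tool_pos: [0.4232, -0.3571, 0.0381]
tool_rot: [0.001, 0.921, 0.388, -0.001]
contact_force: [-5.8, -0.4, 10.5]
gripper_width: 0.001
grasp_force: 5.1
```

>>> {"api": "play_rows", "payload": {
  "commands": [
    [0, 0, 1.5, 0, 0, 0],
    [0, 0, 0, 0, 0, 0]
  ]
}}

```text
time: 36.57
tool_pos: [0.4232, -0.3571, 0.0375]
tool_rot: [0.001, 0.921, 0.388, -0.001]
contact_force: [-8.7, 2.1, 15.3]
gripper_width: -0.006
grasp_force: 7.4
```

>>> {"api": "play_rows", "payload": {
  "commands": [
    [0, 0, 1, 0, 0, 0],
    [0, 0, 0, 0, 0, 0],
    [0, 0, 0, 0, 0, 0],
    [0, 0, 0, 0, 0, 0],
    [0, 0, 0, 0, 0, 0]
  ]
}}

```text
time: 36.98
tool_pos: [0.4232, -0.3572, 0.0375]
tool_rot: [0.0, 0.921, 0.389, -0.001]
contact_force: [-10.2, 3.7, 19.6]
gripper_width: 0.002
grasp_force: 9.9
```

>>> {"api": "play_rows", "payload": {
  "commands": [
    [0, 0, 0, 0, 0, 0],
    [0, 0, 0, 0, 0, 0],
    [0, 0, 0, 0, 0, 0],
    [0, 0, 0, 0, 0, 0],
    [0, 0, 0, 0, 0, 0]
  ]
}}

```text
time: 37.4
tool_pos: [0.4233, -0.3572, 0.0375]
tool_rot: [0.0, 0.921, 0.388, -0.001]
contact_force: [-9.8, 3.9, 19.4]
gripper_width: 0.001
grasp_force: 9.8
```

>>> {"api": "play_rows", "payload": {
  "commands": [
    [0, 0, -10, 0, 0, 0],
    [0, 0, -10, 0, 0, 0],
    [0, 0, -10, 0, 0, 0],
    [0, 0, -10, 0, 0, 0],
    [0, 0, 0, 0, 0, 0]
  ]
}}

```text
time: 37.82
tool_pos: [0.4242, -0.3566, 0.0762]
tool_rot: [0.001, 0.922, 0.388, 0.0]
contact_force: [-0.4, -0.9, 1.1]
gripper_width: 0.001
grasp_force: 0.0
```

>>> {"api": "play_rows", "payload": {
  "commands": [
    [0, 0, 0, 0, 0, 0],
    [0, 0, 0, 0, 0, 0],
    [0, 0, 0, 0, 0, 0],
    [0, 0, 0, 0, 0, 0],
    [0, 0, 0, 0, 0, 0]
  ]
}}

```text
time: 38.23
tool_pos: [0.4231, -0.3555, 0.0735]
tool_rot: [-0.001, 0.922, 0.388, -0.0]
contact_force: [0.2, 0.5, -0.5]
gripper_width: -0.0
grasp_force: 0.0
```

Run:
```python
from h import *
go(.4235,-.3565,.036)
```

```text
shift [-0.4  1.  37.5]  tooly -44.3 tilt [-0.06  0.06] t 38.23 pos [ 0.4231 -0.3555  0.0735] q6 -0.06
```

Pedal is up. Second blast: commanded 40 mm back down, at 8 mm per row, then hold.

>>> {"api": "play_rows", "payload": {
  "commands": [
    [0, 0, 8, 0, 0, 0],
    [0, 0, 8, 0, 0, 0],
    [0, 0, 8, 0, 0, 0],
    [0, 0, 7, 0, 0, 0],
    [0, 0, 5, 0, 0, 0]
  ]
}}

```text
time: 38.65
tool_pos: [0.4222, -0.3568, 0.0384]
tool_rot: [-0.0, 0.921, 0.389, -0.002]
contact_force: [-8.6, -0.8, 10.8]
gripper_width: -0.004
grasp_force: 5.6
```

>>> {"api": "play_rows", "payload": {
  "commands": [
    [0, 0, 2, 0, 0, 0],
    [0, 0, 2, 0, 0, 0],
    [0, 0, 0, 0, 0, 0]
  ]
}}

```text
time: 38.9
tool_pos: [0.4223, -0.357, 0.0374]
tool_rot: [-0.001, 0.921, 0.389, -0.002]
contact_force: [-12.6, 4.5, 25.4]
gripper_width: -0.002
grasp_force: 12.6
```

>>> {"api": "play_rows", "payload": {
  "commands": [
    [0, 0, 0, 0, 0, 0],
    [0, 0, 0, 0, 0, 0],
    [0, 0, 0, 0, 0, 0],
    [0, 0, 0, 0, 0, 0],
    [0, 0, 0, 0, 0, 0]
  ]
}}

```text
time: 39.32
tool_pos: [0.4223, -0.357, 0.0374]
tool_rot: [-0.001, 0.921, 0.389, -0.002]
contact_force: [-13.2, 5.1, 24.2]
gripper_width: -0.004
grasp_force: 12.2
```

>>> {"api": "play_rows", "payload": {
  "commands": [
    [0, 0, 0, 0, 0, 0],
    [0, 0, 0, 0, 0, 0],
    [0, 0, 0, 0, 0, 0],
    [0, 0, 0, 0, 0, 0],
    [0, 0, 0, 0, 0, 0]
  ]
}}

```text
time: 39.73
tool_pos: [0.4223, -0.357, 0.0375]
tool_rot: [-0.001, 0.921, 0.389, -0.002]
contact_force: [-13.2, 6.0, 24.2]
gripper_width: 0.001
grasp_force: 12.2
```

>>> {"api": "play_rows", "payload": {
  "commands": [
    [0, 0, 0, 0, 0, 0],
    [0, 0, -10, 0, 0, 0],
    [0, 0, -10, 0, 0, 0],
    [0, 0, -10, 0, 0, 0],
    [0, 0, -10, 0, 0, 0]
  ]
}}

```text
time: 40.15
tool_pos: [0.4232, -0.3557, 0.0743]
tool_rot: [-0.0, 0.922, 0.388, -0.0]
contact_force: [-0.0, -0.4, 0.3]
gripper_width: 0.001
grasp_force: 0.0
```

>>> {"api": "play_rows", "payload": {
  "commands": [
    [0, 0, -20, 0, 0, 0],
    [0, 0, -30, 0, 0, 0],
    [0, 0, -30, 0, 0, 0],
    [0, 0, 0, 0, 0, 0],
    [0, 0, 0, 0, 0, 0]
  ]
}}

```text
time: 40.57
tool_pos: [0.4241, -0.3567, 0.1561]
tool_rot: [0.002, 0.922, 0.388, 0.0]
contact_force: [-0.6, 0.2, -0.6]
gripper_width: -0.002
grasp_force: 0.0
```

>>> {"api": "play_rows", "payload": {
  "commands": [
    [0, 0, 0, 0, 0, 0],
    [0, 0, 0, 0, 0, 0],
    [0, 0, 0, 0, 0, 0],
    [0, 0, 0, 0, 0, 0],
    [0, 0, 0, 0, 0, 0]
  ]
}}

```text
time: 40.98
tool_pos: [0.4231, -0.3555, 0.1532]
tool_rot: [-0.001, 0.922, 0.388, -0.0]
contact_force: [0.2, 0.8, -0.3]
gripper_width: -0.001
grasp_force: 0.0
```

Run:
```python
from h import *
t=grab("top")
for q in pots(t,80)[1]: print(q,onz(t,[q[1]],.06).round(3))
w=grab("wrist")
for q in pots(w,300)[1]: print("w",q,onz(w,[q[1]],.0).round(3))
s=grab("side")
for q in pots(s,80)[1]: print("s",q,onz(s,[q[1]],.04).round(3))
```

```text
(316, [339.7, 169.6], [331, 159, 19, 23]) [[ 0.629 -0.113  0.06 ]]
(577, [307.1, 171.2], [286, 160, 42, 23]) [[ 0.627 -0.033  0.06 ]]
(13451, [499.6, 329.0], [413, 192, 147, 228]) [[ 0.231 -0.488  0.06 ]]
(699, [106.8, 231.9], [88, 218, 39, 28]) [[0.486 0.456 0.06 ]]
(144, [376.6, 225.9], [371, 219, 13, 15]) [[ 0.489 -0.196  0.06 ]]
(207, [232.1, 386.6], [218, 376, 27, 18]) [[0.125 0.153 0.06 ]]
(717, [307.7, 399.8], [277, 388, 64, 32]) [[ 0.092 -0.019  0.06 ]]
(140, [259.4, 412.6], [254, 404, 13, 16]) [[0.066 0.091 0.06 ]]
(115, [197.1, 413.4], [191, 406, 12, 14]) [[0.065 0.234 0.06 ]]
s (6245, [503.2, 36.7], [449, 0, 106, 92]) [[-0.227 -2.646  0.04 ]]
s (2080, [381.1, 53.4], [345, 28, 79, 55]) [[ 0.548 -1.82   0.04 ]]
s (10933, [451.5, 195.5], [408, 77, 107, 213]) [[ 0.033 -0.296  0.04 ]]
s (167, [407.4, 116.9], [400, 108, 15, 17]) [[ 0.261 -0.887  0.04 ]]
s (256, [261.5, 195.6], [253, 186, 19, 19]) [[ 0.634 -0.059  0.04 ]]
s (1076, [233.3, 315.3], [219, 290, 30, 49]) [[0.499 0.438 0.04 ]]
```

```bash
python3 -c "
from plant import manip
print(manip.job_done())"
```

```text
the job is handed in; nothing more can be done
None
```

I handed the job in: all three money boxes stand upright in the lane, clamped between end stop and jaw with the knob fully tight (1.40 rad), and two full air blasts were given, each held at the stop for about a second, with nothing else touched.

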